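# Pack plywood display channels, interlocked, in a shoe-box lid

## Task

Pack the three plywood shoe-display channels compactly in the pink shoe-box lid: straighten the open-up channel lying loose in the lid over to one side, set the other open-up channel flat in the lid right beside it, then take the open-side-down channel from the sloping stand and lower it, still open side down, over the two so that its legs interlock with theirs and it sits level and fully home, with the ends of all three lined up. Let go of everything, and do not disturb the shoe, the pen cup or the paint bottle.

Things in the scene. Friction and masses are not known exactly. Their poses are not given: they have to be found in the camera images.
- tray_floor (a point): Pink cardboard shoe-box lid used as a packing tray, lying open side up and fixed to the table. This point is the centre of its inner floor, 4 mm above the table. Inner bay 128 mm along its x by 126 mm along its y; rim 5 mm thick standing only 12 mm above the inner floor. Channels are packed with their length along the lid's y, two side by side across its x (8 mm spare in all).
- channel_a_mid (a point): Plywood U-channel, open side up, that starts loose and askew near the middle of the pink lid. All three channels are alike: 60 mm wide (own x), 110 mm long (own y), 42 mm high (own z), web and both legs 9 mm thick (42 mm clear between the legs), about 90 g. The point is the centre of its bounding box, half-way up (21 mm over its underside), which is in the hollow 12 mm above the web. z points up, out of the open side; the legs' mid-planes are at x = +-25.5 mm.
- channel_b_mid (a point): The other open-up plywood U-channel, same size and axes as channel a, loose on the cork mat. The point is its bounding-box centre, 21 mm over its underside; the mat is 3 mm thick.
- channel_c_mid (a point): The third plywood channel, same section, turned over (open side down) and lying on the sloping stand, tilted 35 degrees. The point is its bounding-box centre, half-way up its 42 mm. Own x is across its 60 mm width (up the slope on the stand), y along its 110 mm length (level), z out of the closed web side, square to the slope. Packed, its leg ends rest on the webs of the two other channels, so this point ends 30 mm above the lid's inner floor.
- stand_ledge (a point): Grey display stand, fixed, about 95 mm deep, 150 mm wide and 80 mm high; its board slopes at 35 degrees and faces roughly the robot. The point is the middle of the corner where the sloping board meets the ledge at its foot, 18 mm above the table; x points level into the slope, y along the ledge, z up. The ledge is 6 mm thick and stands 12 mm out of the board, in front of the channel's lower side.
- mat: Cork mat, fixed flat, 220 mm (x) by 180 mm (y), 3 mm thick; origin at the centre of its underside.
- shoe: White sneaker standing on its sole, about 240 mm long (x), 80 mm wide, 90 mm high; origin under its middle. Bystander beyond the work: leave it alone.
- pen_cup: White cup of marker pens, 72 mm wide, 150 mm high with the pens; origin under its centre. Bystander: leave it alone.
- paint_bottle: White paint bottle with a black cap, 40 mm wide, 125 mm high, standing near the far corner of the cork mat; origin under its centre. Bystander: leave it alone.
There are look-alikes about, which are no part of the job. What is shaped like the part that bears channel_c_mid but green or red is not meant.

How it is judged (in metres and radians):
On the way:
1. the two open-up channels lie flat, side by side, in the lid (z of channel_a_mid in the frame of tray_floor between 0.017 and 0.025 m and y of channel_a_mid in the frame of tray_floor between -0.016 and 0.016 m and angle between each of channel_a_mid, channel_b_mid's own z axis and vertical below 0.07 rad and angle between the y axis of each of channel_a_mid, channel_b_mid and the y axis of tray_floor, either way round below 0.12 rad and x of channel_a_mid in the frame of tray_floor between -0.04 and 0.04 m and z of channel_b_mid in the frame of tray_floor between 0.017 and 0.025 m and y of channel_b_mid in the frame of tray_floor between -0.016 and 0.016 m and x of channel_b_mid in the frame of tray_floor between -0.04 and 0.04 m and ((x of channel_a_mid in the frame of tray_floor below -0.022 m and x of channel_b_mid in the frame of tray_floor above 0.022 m) or (x of channel_b_mid in the frame of tray_floor below -0.022 m and x of channel_a_mid in the frame of tray_floor above 0.022 m))), for 0.2 s.
At the end, for the whole second after the job is handed in: Two open-up channels flat in the lid, one each side, the turned-over one on them with its legs inside theirs: each within 4 mm of home height, 0.07 rad of level, 0.12 rad of the lid's y, 16 mm of its middle lengthwise (the upper 20 mm across); at rest and released (all of step 1 and z of channel_c_mid in the frame of tray_floor between 0.026 and 0.034 m and y of channel_c_mid in the frame of tray_floor between -0.016 and 0.016 m and angle between channel_c_mid's own z axis and vertical below 0.07 rad and angle between the y axis of channel_c_mid and the y axis of tray_floor, either way round below 0.12 rad and x of channel_c_mid in the frame of tray_floor between -0.02 and 0.02 m and linear speed of each of channel_a, channel_b, channel_c below 0.02 m/s); the robot touches nothing.
It fails at once if the shoe is disturbed (moved over 30 mm) (distance of shoe from where it was at the start of the episode above 0.03 m).
It fails at once if the pen cup is disturbed (moved over 30 mm) (distance of pen_cup from where it was at the start of the episode above 0.03 m).
It fails at once if the paint bottle is disturbed (moved over 30 mm) (distance of paint_bottle from where it was at the start of the episode above 0.03 m).
It also fails if it takes over 72 s, if anything falls off the work surface, if the arm or the gripper's body presses on something with over 40 N, if the wrist force passes 120 N, or if a joint passes its speed limit or range.

## Robot

A 6-joint arm with a two-finger parallel gripper is mounted at the origin on the work surface. World frame = base frame: x ahead of the robot, y to its left, z up, the work surface at z = 0. Lengths are in mm, angles in rad, forces in N, time in s.
With the tool pointing down it reaches from about 400 to 925 mm from the base axis. Payload 12.5 kg.
Tool frame: the origin (TCP) lies at the very end of the fingers, on their centre line; the grasp point (between the pads) lies 19 mm behind it (env.tcp_to_grasp is the distance from the TCP to the grasp point, in mm); z points along the fingers, x is the direction in which the jaws open and shut, and the axes are right-handed (so a half turn about z gives the same grasp; the last joint's range is limited). The gripper opens to 95 mm and grips with 3 to 60 N. Pads are 20 mm wide; open, the fingers measure 119 mm over their backs; the gripper's body (75 mm by 180 mm) begins 59 mm behind the grasp point.
Start: joints at [-1.401, 0.491, 1.559, -0, 1.092, -0.106], TCP at [170.221, -601.391, 214.661] pointing down, gripper open.
Joint ranges: [-3.1, 3.1], [-0.84, 2.19], [0.05, 2.79], [-1.13, 4.28], [0.06, 2.93], [-2.69, 2.69]. Speed limits (rad/s): [2.22, 2.22, 2.79, 3.14, 3.14, 3.14].

## Interface

Orientations are given as [roll, pitch, yaw] about the fixed x, y, z axes, in that order (R = Rz(yaw) Ry(pitch) Rx(roll)).
In Python, from cell import env, vision, job gives the robot as it stands.
- The arm moves only by the shell command python3 -m pendant 'ROWS' [OPENING]. ROWS is JSON, a list of rows, each a list of 4 numbers: the shift along the tool's x, y, z in mm, then the turn about the tool's z in degrees. In form: [[tx, ty, tz, turn], ...]. A call has 1 to 8 rows; each row is the pose to reach, as a shift and turn from the pose measured when the call began, along the tool's axes at that moment; what a row does not reach only later rows make up. A row lasts 1/8 s, in which the tool goes at most 62.5 mm and 10.7 degrees, less where a joint would pass 70% of its speed; a pose out of reach is approached as far as the arm can. A call with a gripper value outside its range is refused whole. OPENING is the closure, from 0 (fully open) to 1 (shut), set as the call begins (- or left out, the last holds). The fingers move at their own pace and stop on an object; the grip force is fixed at half the most. Time passes only in rows, so rows that repeat a pose let the fingers close. It gives the time, the measured TCP pose, the force and the opening at its end, in the units of the state.
- env.state(): the state, without advancing time (a new reading comes with each control period).
- vision.read_camera(name): name is "scene" or "side" or "wrist"; returns a dict with "pixels" (480x640x3 uint8, red, green, blue), "intrinsics" (3x3 intrinsics, pixels), "R" (3x3) and "t" (3): a world point X has camera coordinates R X + t; the wrist camera has in their place "tool_from_camera" (4x4, takes a point from camera to tool coordinates, whose origin is the TCP and whose axes are the tool frame's). Camera axes: x right, y down, z forward; pixel columns grow to the right and rows downward; lengths in mm; the calibration is good to about 2 mm. A picture is of the moment at which its call begins: read the wrist's pose just before it. There is no depth.
- job.job_done(): hands the job in, once; it reports no verdict.
Trained networks look in a picture, given as the dict that the camera call returned (one of the last four; its "shot" number tells which), for a name from the list of things; names that differ only in an ending like _2 or _b are one class to them, and where a whole thing is asked for, a point or a joint stands for the part that bears it (a point fixed in the world has none). Each returns a list of dicts, best first, with "confidence" (0 to 1); they miss things now and then, are a little off and sometimes report something else, mostly with a low value. They report only what shows in the picture. A call takes as long as a camera call. They do not tell look-alikes from the thing itself.
- vision.find_in(picture, query): "at" ([x, y, z] in mm, in the coordinates of the camera as it stood for that picture, good to about 4 mm: the middle of the surface that is visible of it).
- vision.regions_of(picture, query): "pixels" (480x640 bool, what is visible of it).
The state is a dict: "t": time; "joints": joint angles; "qvel": joint speeds; "tau": joint torques, N m; "eef_pos": TCP position; "tcp_rot": TCP orientation; "ft_force": force on the tool from outside, world axes, zero at the start; "moment": the same for the moment, N m; "opening": opening from 0.0 (shut) to 1.0 (fully open).
Only numpy, scipy, OpenCV 4.12 (cv2) and the standard library are available. Lean on these libraries where they do the work, as an engineer would, in place of code of your own. Each camera call takes 0.05 s, during which the arm holds its last target.

## Working session

There is one attempt and no reset: what is moved stays moved. The work goes in short steps, Python scripts to look and compute and a shell command to move; the robot and the scene stay as the last step left them, time stands still between calls to the robot, and variables do not carry over. Pictures are saved under pics/ and viewed, and the job is handed in when it is done.

```bash
ls; mkdir -p pics; python3 - <<'E'
from cell import env, vision, job
import cv2
print(env.state())
for n in ["scene","side","wrist"]:
    p=vision.read_camera(n); cv2.imwrite(f"pics/{n}0.png",p["pixels"][:,:,::-1])
    print(n,{k:v for k,v in p.items() if k!="pixels"})
E
```

```text
pics
{'t': 0.0, 'joints': array([-1.40063356e+00,  4.91605480e-01,  1.55946107e+00,  1.93989756e-05,
        1.09172621e+00, -1.05619760e-01]), 'qvel': array([-0.00160018,  0.00224629,  0.00036171,  0.00065433,  0.00059635,
       -0.00105562]), 'tau': array([ 1.79978735e-03, -6.12642860e+01, -2.58186615e+01,  6.93111517e-02,
        4.81942354e-02, -1.00521427e-04]), 'eef_pos': array([ 170.15846242, -601.1253066 ,  214.02922695]), 'tcp_rot': array([-3.14144903e+00,  1.19160798e-03, -1.29502267e+00]), 'ft_force': array([0.43960832, 0.98051383, 0.04604333]), 'moment': array([-0.00136286, -0.00389129, -0.01470431]), 'opening': 1.0022359722991487}
scene {'intrinsics': array([[435.92202063,   0.        , 325.93774777],
       [  0.        , 435.92202063, 245.353015  ],
       [  0.        ,   0.        ,   1.        ]]), 'R': array([[ 0.46004657,  0.8877902 , -0.01362806],
       [ 0.55215602, -0.29807581, -0.77863633],
       [-0.6953279 ,  0.35068416, -0.62732746]]), 't': array([-296.00827928, -285.85867255, 1268.410331  ]), 'shot': 1}
side {'intrinsics': array([[544.95173281,   0.    
[... 194 characters left out ...]
904,  0.57301551, -0.80725783],
       [ 0.16150038, -0.7911737 , -0.58988287]]), 't': array([ 598.45356824,  136.55572171, 1109.64439155]), 'shot': 2}
wrist {'intrinsics': array([[392.72985941,   0.        , 306.29240172],
       [  0.        , 392.72985941, 247.5490777 ],
       [  0.        ,   0.        ,   1.        ]]), 'tool_from_camera': array([[ 9.99999506e-01,  9.47662804e-04, -2.99437744e-04,
        -2.64050250e-01],
       [-8.23022552e-04,  9.58527861e-01,  2.84997653e-01,
        -8.16616607e+01],
       [ 5.57101096e-04, -2.84997266e-01,  9.58528168e-01,
        -1.69995685e+02],
       [ 0.00000000e+00,  0.00000000e+00,  0.00000000e+00,
         1.00000000e+00]]), 'shot': 3}
```

View pics/scene0.png

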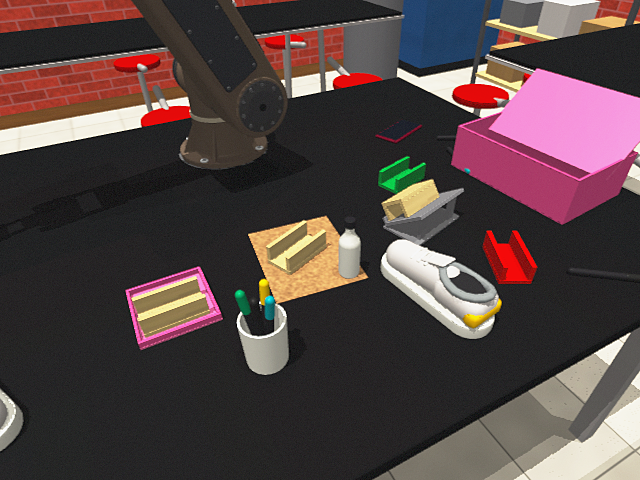

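View pics/side0.png

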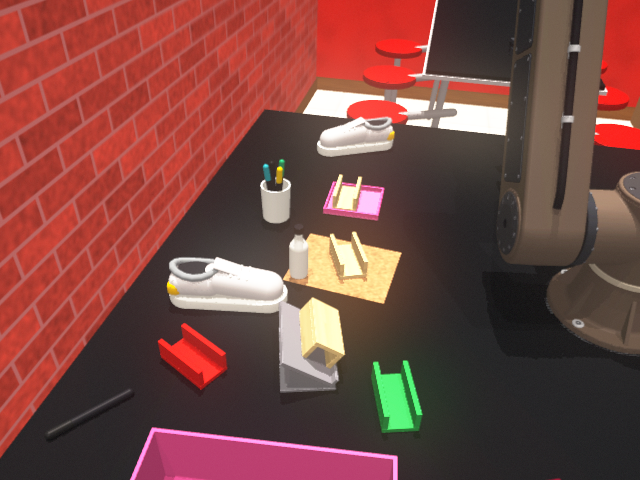

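View pics/wrist0.png

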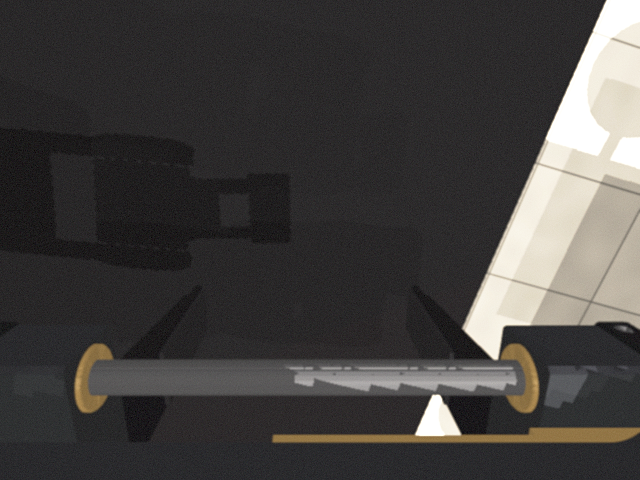

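The scene view shows pink lid at (173,307) with channel a inside, channel b on the mat at (297,247) and channel c on the grey stand at (412,200). What could be mistaken for c: the green channel (402,175), the red channel (508,258), and plywood a and b themselves. The wood one on the grey stand is c. Next I measure these.

```bash
cat > h.py <<'E'
from cell import env, vision, job
import numpy as np, cv2
from scipy.spatial.transform import Rotation as Ro
def shot(n):
    s=env.state(); p=vision.read_camera(n)
    if n=="wrist":
        T=np.eye(4); T[:3,:3]=Ro.from_euler('xyz',s['tcp_rot']).as_matrix(); T[:3,3]=s['eef_pos']
        W=T@p['tool_from_camera']; p['Rw'],p['c']=W[:3,:3],W[:3,3]
    else: p['Rw'],p['c']=p['R'].T,-p['R'].T@p['t']
    return p
def w(p,a): return p['Rw']@np.array(a)+p['c']
def ray(p,u,v): 
    d=p['Rw']@np.linalg.inv(p['intrinsics'])@np.array([u,v,1.]); return p['c'],d
def onz(p,u,v,z):
    c,d=ray(p,u,v); return c+d*(z-c[2])/d[2]
def proj(p,X):
    q=p['intrinsics']@(p['Rw'].T@(np.array(X)-p['c'])); return q[:2]/q[2]
def tri(obs):
    A=np.zeros((3,3));b=np.zeros(3)
    for p,u,v in obs:
        c,d=ray(p,u,v); d=d/np.linalg.norm(d); M=np.eye(3)-np.outer(d,d); A+=M;b+=M@c
    X=np.linalg.solve(A,b); return X,[np.linalg.norm(proj(p,X)-[u,v]) for p,u,v in obs]
def save(p,n,box=None,f=1):
    im=p['pixels'][:,:,::-1]
    if box: im=im[box[1]:box[3],box[0]:box[2]]
    cv2.imwrite('pics/'+n+'.png',cv2.resize(im,None,fx=f,fy=f,interpolation=cv2.INTER_CUBIC))
def yawrel(): pass
E
python3 - <<'E'
from h import *
np.set_printoptions(precision=1,suppress=True)
for n in ["scene","side"]:
    p=shot(n)
    for q in ["tray_floor","channel_a_mid","stand_ledge","mat","shoe","pen_cup","paint_bottle"]:
        for r in vision.find_in(p,q): print(n,q,round(r['confidence'],2),w(p,r['at']),proj(p,w(p,r['at'])))
    if n=="scene":save(p,'c_scene',(350,140,500,260),5)
    else: save(p,'c_side',(250,170,450,420),2.4)
E
```

```text
scene tray_floor 0.58 [ 597.7 -268.9    6.8] [175.8 314.1]
scene channel_a_mid 0.94 [ 617.7 -273.    28.3] [172.9 314.2]
scene channel_a_mid 0.48 [550.5 -27.4  26.2] [291.8 248.3]
scene stand_ledge 0.96 [601.4 247.1  11.5] [419.7 228.3]
scene mat 0.71 [596.8 -20.1   2.7] [305.7 269.9]
scene shoe 0.93 [804.  135.8  60.1] [443.3 288.3]
scene pen_cup 0.92 [ 768.9 -164.9   80.6] [263.3 332.6]
scene paint_bottle 0.93 [652.3  42.1  66.5] [348.4 250.9]
scene paint_bottle 0.3 [802.2 137.7  59. ] [443.4 287.7]
side tray_floor 0.6 [ 551.6 -252.6    5.1] [361.2 205. ]
side channel_a_mid 0.88 [ 599.2 -256.1   11.6] [343.3 199.7]
side stand_ledge 0.68 [581.6 323.1  43.7] [294.4 360.9]
side mat 0.78 [530.   26.7   1.2] [351.6 275.6]
side shoe 0.75 [762.2 178.1  57.2] [222.5 283.9]
side pen_cup 0.7 [ 745.7 -141.2   74.2] [275.5 194.2]
side paint_bottle 0.7 [637.2  60.8  66. ] [299.5 253.9]
```

View pics/c_scene.png

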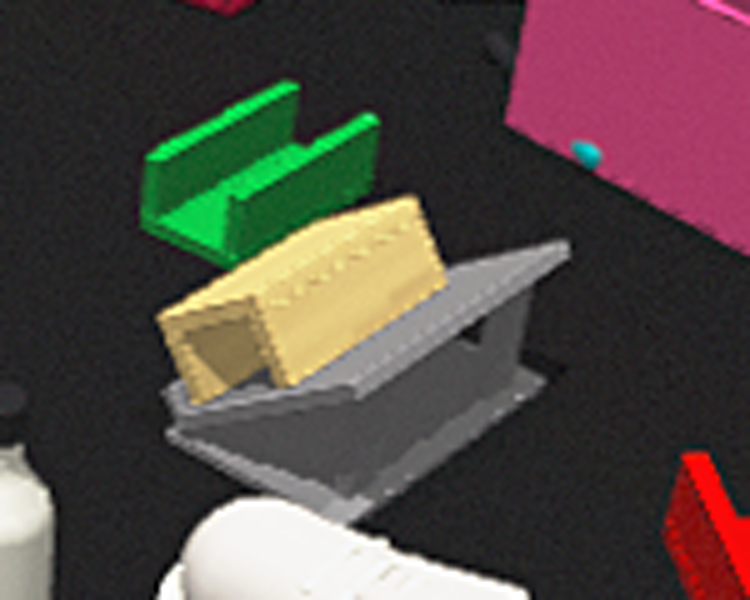

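```bash
python3 -m pendant '[[-217,-519,-80,0],[-217,-519,-80,0],[-217,-519,-80,0],[-217,-519,-80,0],[-217,-519,-80,0],[-217,-519,-80,0],[-217,-519,-80,0],[-217,-519,-80,0]]' 0
```

```text
t: 1.95
eef_pos: [559.1, -291.8, 285.5]
tcp_rot: [-3.141, -0.0, -1.295]
ft_force: [-0.0, 0.8, 0.1]
opening: 0.999
```

```bash
python3 -m pendant '[[0,0,0,0]]'; python3 - <<'E'
from h import *
print(env.state()['eef_pos'],env.state()['tcp_rot'])
save(shot('wrist'),'w1')
E
```

```text
t: 2.08
eef_pos: [561.7, -289.0, 285.8]
tcp_rot: [-3.14, -0.001, -1.291]
ft_force: [-0.6, -0.6, -0.2]
opening: 1.002
[ 561.6879054  -289.01253073  285.79964019] [-3.14045376e+00 -9.11064999e-04 -1.29052752e+00]
```

View pics/w1.png

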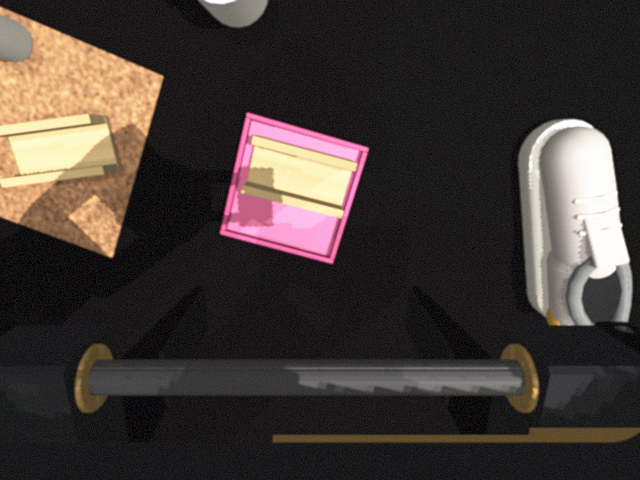

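```bash
cat >> h.py <<'E'
from scipy.optimize import minimize
def boxpts(c,s):
    return np.array([[c[0]+i*s[0]/2,c[1]+j*s[1]/2,c[2]+k*s[2]/2] for i in(-1,1) for j in(-1,1) for k in(-1,1)])
CH=[boxpts((0,0,-16.5),(60,110,9)),boxpts((25.5,0,0),(9,110,42)),boxpts((-25.5,0,0),(9,110,42))]
CHC=[boxpts((0,0,16.5),(60,110,9)),boxpts((25.5,0,0),(9,110,42)),boxpts((-25.5,0,0),(9,110,42))]
LID=[boxpts((0,0,6),(138,136,20))]   # origin = inner floor centre at z 4
LID=[boxpts((0,0,4),(138,136,16))]
MAT=[boxpts((0,0,1.5),(220,180,3))]
def render(p,parts,R,X,S=3):
    im=np.zeros((480*S,640*S),np.uint8)
    for b in parts:
        P=(b@R.T)+X; q=(P-p['c'])@p['Rw']; q=q@p['intrinsics'].T; q=q[:,:2]/q[:,2:]
        h=cv2.convexHull(((q+.5)*S).astype(np.float32)); cv2.fillConvexPoly(im,np.round(h*16).astype(np.int32),255,shift=4)
    return cv2.resize(im,(640,480),interpolation=cv2.INTER_AREA)/255.
def fit(obs,parts,x0,tilt=0,zfree=True,ignore=None):
    """obs [(p,mask,ignore)], x0=[x,y,z,yaw]"""
    def pose(x): return Ro.from_euler('z',x[3]).as_matrix()@Ro.from_euler('y',-tilt).as_matrix()
    z0=x0[2]
    def cost(v):
        x=[v[0],v[1],v[2] if zfree else z0,v[-1]/50]
        c=0
        for p,m,ig in obs:
            r=render(p,parts,pose(x),np.array(x[:3])); d=np.abs(r-m); 
            if ig is not None: d=d[~ig]
            c+=d.sum()/m.sum()
        return c
    v0=[x0[0],x0[1]]+([z0] if zfree else [])+[x0[3]*50]
    n=len(v0)
    sim=np.array([v0]+[[v0[i]+(8 if i==j else 0) for i in range(n)] for j in range(n)])
    r=minimize(cost,v0,method='Nelder-Mead',options=dict(initial_simplex=sim,xatol=.1,fatol=1e-4,maxiter=300))
    sim=np.array([r.x]+[[r.x[i]-(5 if i==j else 0) for i in range(n)] for j in range(n)])
    r=minimize(cost,r.x,method='Nelder-Mead',options=dict(initial_simplex=sim,xatol=.05,fatol=1e-4,maxiter=300))
    v=r.x; return np.array([v[0],v[1],v[2] if zfree else z0,v[-1]/50]),r.fun
def hsv(p): return cv2.cvtColor(p['pixels'],cv2.COLOR_RGB2HSV)
def blob(m,near):
    n,l,s,c=cv2.connectedComponentsWithStats(m.astype(np.uint8))
    i=min((j for j in range(1,n) if s[j,4]>60),key=lambda j:np.hypot(*(c[j]-near)));return l==i
E
python3 - <<'E'
from h import *
np.set_printoptions(precision=2,suppress=True)
p=shot('wrist'); s=shot('scene')
import pickle
for q in ['channel_a_mid','tray_floor']:
  for r in vision.regions_of(p,q): 
    ys,xs=np.nonzero(r['pixels']);print(q,r['confidence'],xs.min(),xs.max(),ys.min(),ys.max(),len(xs))
H=hsv(p)
for u,v in [(300,180),(290,215),(250,200),(300,250),(60,150),(10,100),(300,150),(260,140),(130,90)]: print(u,v,H[v,u])
H=hsv(s)
for u,v in [(170,290),(172,315),(173,300),(205,285),(290,245),(260,240),(412,195)]: print(u,v,H[v,u])
E
```

```text
channel_a_mid 0.71 241 355 133 215 6087
tray_floor 0.79 221 366 112 259 8712
300 180 [ 25  67 253]
290 215 [156  66 253]
250 200 [169 131 197]
300 250 [168 134 249]
60 150 [ 26  59 253]
10 100 [ 14 119 229]
300 150 [ 25  74 251]
260 140 [ 25  73 252]
130 90 [ 14 122 211]
170 290 [ 21 117 146]
172 315 [ 21 114 150]
173 300 [ 20 113 138]
205 285 [168 172 154]
290 245 [ 20 107 117]
260 240 [ 17 139 235]
412 195 [ 25 105 237]
```

```bash
python3 - <<'E'
from h import *
np.set_printoptions(precision=3,suppress=True)
p=shot('wrist'); s=shot('scene')
def masks(p,cn,near):
    H=hsv(p)
    pink=(H[...,0]>140)&(H[...,1]>50)&(H[...,2]>60)
    wood=(H[...,0]>=15)&(H[...,0]<=32)&(H[...,1]>30)&(H[...,2]>60)
    return pink,wood
out={}
for n,p_,near in [('wrist',p,(298,180)),('scene',s,(172,312))]:
    pink,wood=masks(p_,n,near)
    mw=cv2.morphologyEx(wood.astype(np.uint8),cv2.MORPH_CLOSE,np.ones((3,3)))>0
    a=blob(mw,near); l=blob((pink|a),near)
    l=cv2.morphologyEx(l.astype(np.uint8),cv2.MORPH_CLOSE,np.ones((7,7)))>0
    out[n]=(p_,a,l); print(n,a.sum(),l.sum())
    cv2.imwrite(f'pics/m_{n}.png',np.hstack([a,l])[:, :].astype(np.uint8)[::2,::2]*255)
for c in (['wrist'],['wrist','scene']):
    L=fit([(out[k][0],out[k][2],None) for k in c],LID,[590,-260,4,-.1],zfree=len(c)>1); print('lid',L)
    A=fit([(out[k][0],out[k][1],None) for k in c],CH,[600,-260,25,0],zfree=len(c)>1); print('a',A)
vis=p['pixels'][:,:,::-1].copy()
def ov(vis,parts,x):
    r=render(p,parts,Ro.from_euler('z',x[3]).as_matrix(),x[:3])
    cs,_=cv2.findContours((r>.5).astype(np.uint8),0,1); cv2.drawContours(vis,cs,-1,(0,255,0),1)
ov(vis,LID,L[0]);ov(vis,CH,A[0]); cv2.imwrite('pics/ov1.png',cv2.resize(vis[90:290,190:400],None,fx=3,fy=3))
E
```

```text
wrist 5876 15779
scene 2769 5159
lid (array([ 573.741, -267.72 ,    4.   ,    0.007]), np.float64(0.03203239848445875))
a (array([ 593.313, -270.555,   25.   ,    0.025]), np.float64(0.05237990362925292))
lid (array([ 574.224, -268.741,    7.254,    0.008]), np.float64(0.03969747490738511))
a (array([ 592.533, -270.831,   24.498,    0.035]), np.float64(0.1217703194567504))
```

View pics/ov1.png

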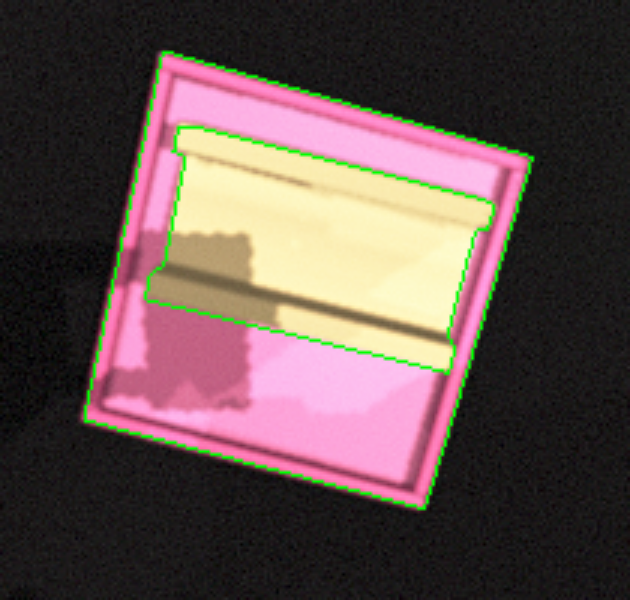

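```bash
cat >> h.py <<'E'
def go(x,y,z,yaw):
    s=env.state(); R=Ro.from_euler('xyz',s['tcp_rot']).as_matrix(); d=R.T@(np.array([x,y,z])-s['eef_pos'])
    dy=(yaw-s['tcp_rot'][2]+np.pi)%(2*np.pi)-np.pi
    print('from',np.round(s['eef_pos'],1),round(s['tcp_rot'][2],4),'-> row',np.round(d,1),'turn',round(-np.degrees(dy),2),'t',s['t'])
E
python3 - <<'E'
from h import *
go(567.5,-271.5,75,.03)
p=shot('wrist');s=shot('scene')
for n,p_,near in [('wrist',p,(298,180)),('scene',s,(172,312))]:
    H=hsv(p_); pink=(H[...,0]>140)&(H[...,1]>50)&(H[...,2]>60)
    wood=(H[...,0]>=15)&(H[...,0]<=32)&(H[...,1]>30)&(H[...,2]>60)
    l=cv2.morphologyEx((pink|blob(wood,near)).astype(np.uint8),cv2.MORPH_CLOSE,np.ones((7,7)))>0
    l=blob(l,near)
    for y in (0,1.57): print(n,y,fit([(p_,l,None)],LID,[574,-268,4,y],zfree=False))
E
```

```text
from [ 558.2 -292.8  285.5] -1.2967 -> row [-18.1 -14.7 210.5] turn -76.01 t 2.425
wrist 0 (array([ 5.73857801e+02, -2.68046769e+02,  4.00000000e+00,  9.82183691e-03]), np.float64(0.03207287355721328))
wrist 1.57 (array([ 574.85142249, -268.14662604,    4.        ,    1.58256527]), np.float64(0.032571683751848775))
scene 0 (array([ 5.71391673e+02, -2.69329881e+02,  4.00000000e+00,  9.22045641e-03]), np.float64(0.021177686342896004))
scene 1.57 (array([ 572.31072395, -269.21618213,    4.        ,    1.57873267]), np.float64(0.02791904593653001))
```

```bash
python3 -m pendant '[[-15.2,-10.4,210,-76],[-15.2,-10.4,210,-76],[-15.2,-10.4,210,-76],[-15.2,-10.4,210,-76],[-15.2,-10.4,210,-76],[-15.2,-10.4,210,-76],[-15.2,-10.4,210,-76],[-15.2,-10.4,210,-76]]' 0.68; python3 - <<'E'
from h import *
go(567.5,-271.5,19,.03)
p=shot('wrist');save(p,'w2')
E
```

```text
t: 3.52
eef_pos: [564.2, -275.6, 75.6]
tcp_rot: [3.141, -0.0, 0.029]
ft_force: [-0.4, 0.2, -0.0]
opening: 0.323
from [ 564.2 -275.6   75.6] 0.0288 -> row [ 3.4 -4.  56.6] turn -0.07 t 3.525
```

View pics/w2.png

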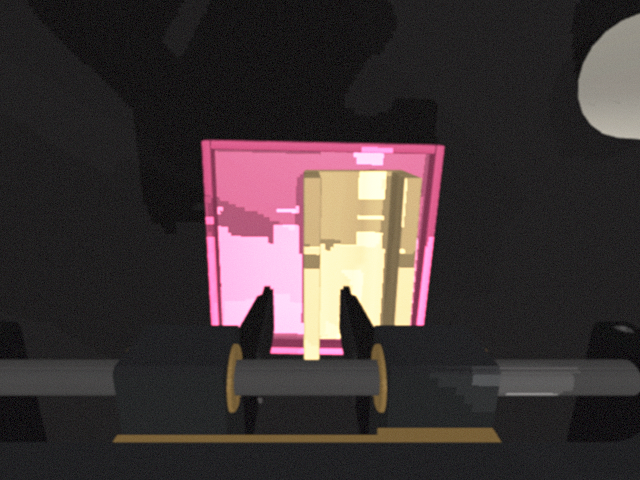

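```bash
python3 - <<'E'
from h import *
print(env.state()['eef_pos'])
p=shot('wrist');
H=hsv(p); wood=(H[...,0]>=15)&(H[...,0]<=32)&(H[...,1]>30)&(H[...,2]>60)
ig=np.zeros((480,640),bool); ig[300:]=True
print(fit([(p,wood&~ig,ig)],CH,[593,-270,25,.03],zfree=False))
E
```

```text
[ 564.26385828 -275.52805628   75.60889608]
(array([ 5.93286688e+02, -2.71531875e+02,  2.50000000e+01,  2.53675162e-02]), np.float64(0.0891750027920037))
```

The wrist view shows the fingers (270 and 345, 300) straddling a's near leg at (313,270), so I descend and close.

```bash
python3 -m pendant '[[3.5,-4,30,0],[3.5,-4,54,0],[3.5,-4,54,0],[3.5,-4,54,0]]' 0.68; python3 -m pendant '[[0,0,0,0],[0,0,0,0],[0,0,0,0],[0,0,0,0]]' 1;  python3 - <<'E'
from h import *
# a mid -> (574+33, -268.3), yaw .009
go(574+33-25.5,-268.3-.5,21,.009)
p=shot('wrist');save(p,'w3')
E
```

```text
t: 4.12
eef_pos: [568.0, -271.7, 22.4]
tcp_rot: [3.141, -0.001, 0.024]
ft_force: [-0.5, -0.8, 0.1]
opening: 0.32
t: 4.62
eef_pos: [568.2, -271.8, 23.0]
tcp_rot: [3.14, -0.002, 0.024]
ft_force: [-0.8, 0.4, 5.5]
opening: 0.094
from [ 568.2 -271.8   23. ] 0.0243 -> row [13.4 -2.7  2. ] turn 0.88 t 4.625
```

View pics/w3.png

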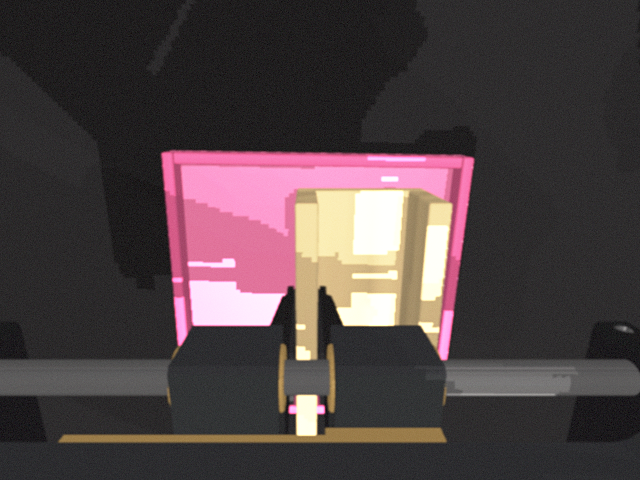

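```bash
python3 -m pendant '[[4,-1,0,0.3],[8,-2,0,0.6],[11,-3,0,0.9],[13,-3,0,0.9],[13,-3,0,0.9],[13,-3,0,0.9]]' 1; python3 -m pendant '[[0,0,0,0],[0,0,0,0],[0,0,0,0]]' 0.68;  python3 -m pendant '[[0,0,-40,0],[0,0,-130,0],[0,0,-230,0],[0,0,-230,0],[0,0,-230,0],[0,0,-230,0]]' 0.4; python3 - <<'E'
from h import *
p=shot('wrist');save(p,'w4'); print(p['c'],env.state()['tcp_rot'])
E
```

```text
t: 5.42
eef_pos: [580.6, -268.3, 23.0]
tcp_rot: [3.141, -0.0, 0.009]
ft_force: [-5.8, 1.2, 3.6]
opening: 0.096
t: 5.8
eef_pos: [580.8, -268.3, 22.9]
tcp_rot: [3.141, -0.001, 0.009]
ft_force: [-0.1, 0.6, -0.5]
opening: 0.306
t: 6.55
eef_pos: [580.4, -267.9, 252.5]
tcp_rot: [3.141, -0.001, 0.009]
ft_force: [-1.2, 0.0, 0.8]
opening: 0.603
[ 580.3564569  -186.52401062  422.44025683] [-3.14134343e+00  8.94574121e-04  8.66901926e-03]
```

View pics/w4.png

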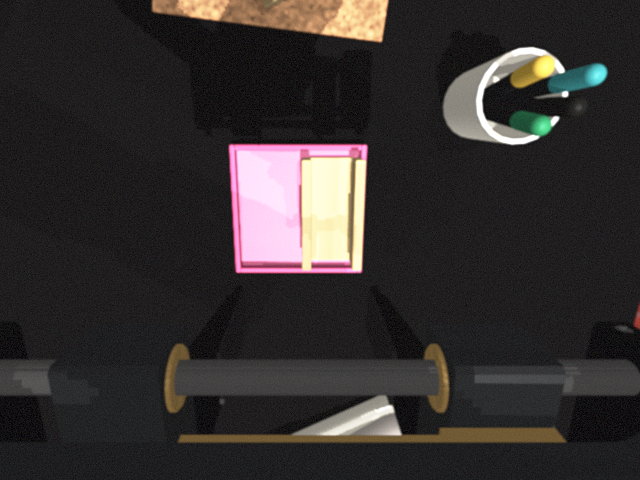

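```bash
python3 - <<'E'
from h import *
np.set_printoptions(precision=3,suppress=True)
p=shot('wrist');H=hsv(p); pink=(H[...,0]>140)&(H[...,1]>50)&(H[...,2]>60)
wood=(H[...,0]>=15)&(H[...,0]<=32)&(H[...,1]>30)&(H[...,2]>60)
a=blob(wood,(332,212))
l=cv2.morphologyEx((pink|a).astype(np.uint8),cv2.MORPH_CLOSE,np.ones((7,7)))>0
l=blob(l,(300,210))
print('lid',fit([(p,l,None)],LID,[574,-268,4,0],zfree=False)); print('a',fit([(p,a,None)],CH,[607,-268,25,0],zfree=False))
E
python3 -m pendant '[[-30,-298,0,0],[-30,-298,0,0],[-30,-298,0,0],[-30,-298,0,0],[-30,-298,0,0],[-30,-298,0,0]]' 0; python3 - <<'E'
from h import *
p=shot('wrist');save(p,'w5'); print(p['c'],env.state()['tcp_rot'])
E
```

```text
lid (array([ 572.098, -267.2  ,    4.   ,    0.009]), np.float64(0.4738169699419111))
a (array([ 606.749, -267.708,   25.   ,    0.016]), np.float64(0.051353138985733))
t: 7.4
eef_pos: [546.8, 32.7, 250.2]
tcp_rot: [-3.141, 0.004, 0.013]
ft_force: [0.3, 0.3, 0.4]
opening: 1.0
[547.15239813 113.85073753 420.27219046] [-3.14094272  0.00359113  0.0114295 ]
```

View pics/w5.png

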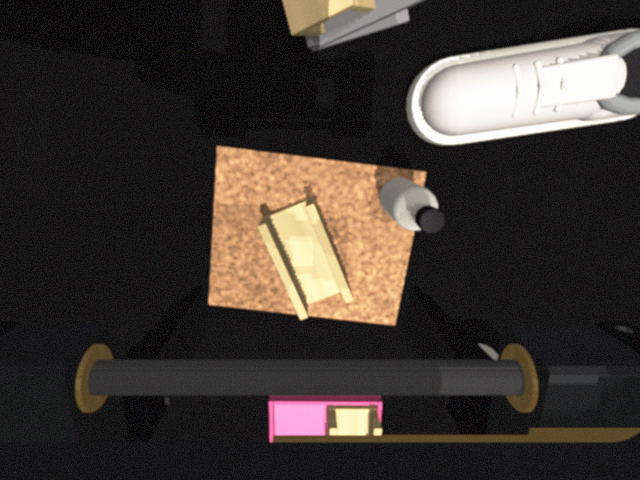

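```bash
python3 - <<'E'
from h import *
np.set_printoptions(precision=3,suppress=True)
p=shot('wrist');s=shot('scene')
H=hsv(p); wood=(H[...,0]>=15)&(H[...,0]<=32)&(H[...,1]>30)&(H[...,2]>60)
for r in vision.regions_of(p,'channel_b_mid'):
    ys,xs=np.nonzero(r['pixels']); print(r['confidence'],xs.mean(),ys.mean(),len(xs))
for u,v in [(310,250),(280,270),(330,240),(240,200),(360,200)]: print(H[v,u])
rs=[r['pixels'] for r in vision.regions_of(p,'channel_b_mid')]
m=[x for x in rs if abs(np.nonzero(x)[1].mean()-307)<25 and abs(np.nonzero(x)[0].mean()-255)<25][0]
# refine by colour
d=cv2.dilate(m.astype(np.uint8),np.ones((7,7)))>0
m2=d&(H[...,1]<105)&(H[...,0]>18); 
for M in (m,m2):
    B=fit([(p,M.astype(bool),None)],CH,[550,-30,24,.25],zfree=False);print(M.sum(),B)
rs=[r['pixels'] for r in vision.regions_of(s,'channel_b_mid')]
ms=[x for x in rs if abs(np.nonzero(x)[1].mean()-297)<20]
if ms: print('2view',fit([(p,m2,None),(s,ms[0],None)],CH,[B[0][0],B[0][1],24,B[0][3]]))
x=B[0]
vis=p['pixels'][:,:,::-1].copy(); r=render(p,CH,Ro.from_euler('z',x[3]).as_matrix(),x[:3])
cs,_=cv2.findContours((r>.5).astype(np.uint8),0,1); cv2.drawContours(vis,cs,-1,(0,255,0),1)
cv2.imwrite('pics/ov2.png',cv2.resize(vis[140:340,200:440],None,fx=3,fy=3))
E
```

```text
0.91 303.66496977410117 252.7295577473751 6286
[ 25  66 253]
[ 23  83 245]
[ 18 101 111]
[ 14 121 224]
[ 14 118 231]
6286 (array([547.69 , -13.917,  24.   ,   0.406]), np.float64(0.019753825806491862))
5671 (array([547.472, -15.251,  24.   ,   0.392]), np.float64(0.12378700025240215))
2view (array([546.63 , -15.431,  23.618,   0.404]), np.float64(0.21505977824073175))
```

View pics/ov2.png

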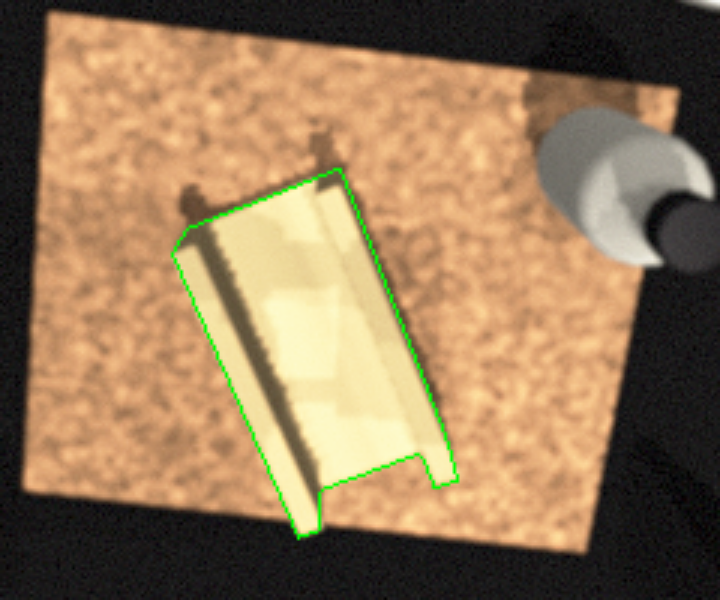

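```bash
python3 - <<'E'
from h import *
go(524.2,-24,75,.404)
E
```

```text
from [547.8  28.8 251. ] 0.0071 -> row [-23.6  52.7 176. ] turn -22.74 t 7.7
```

```bash
python3 -m pendant '[[-24,53,60,-10],[-24,53,120,-20],[-24,53,176,-22.7],[-24,53,176,-22.7],[-24,53,176,-22.7],[-24,53,176,-22.7]]' 0.68; python3 - <<'E'
from h import *
p=shot('wrist');save(p,'w6'); go(524.2,-24,22,.404)
E
```

```text
t: 8.45
eef_pos: [525.0, -24.5, 77.2]
tcp_rot: [3.141, -0.001, 0.403]
ft_force: [-0.8, -0.5, -0.1]
opening: 0.431
from [524.8 -24.4  77.1] 0.4029 -> row [-0.5 -0.6 55.1] turn -0.06 t 8.5
```

View pics/w6.png

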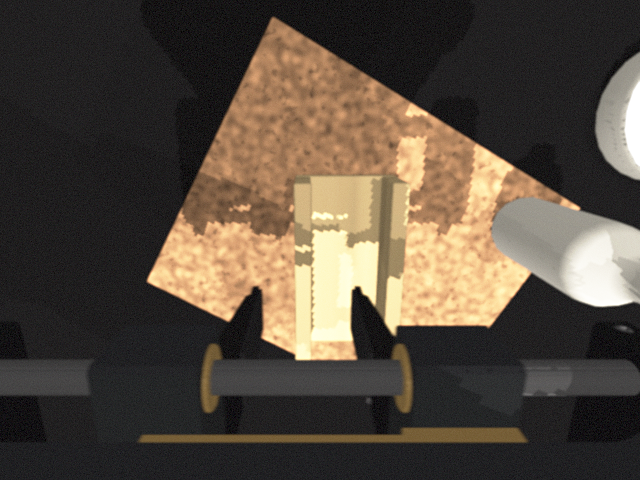

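```bash
python3 -m pendant '[[-0.5,-0.5,30,0],[-0.5,-0.5,55,0],[-0.5,-0.5,55,0],[-0.5,-0.5,55,0]]' 0.68; python3 -m pendant '[[0,0,0,0],[0,0,0,0],[0,0,0,0],[0,0,0,0]]' 1; python3 -m pendant '[[0,0,-50,0],[0,0,-110,0],[0,0,-110,0],[0,0,-110,0]]' 1;  python3 - <<'E'
from h import *
p=shot('wrist');save(p,'w7'); go(517.3,-268.2,100,.009)
E
```

```text
t: 9.0
eef_pos: [525.0, -24.1, 23.5]
tcp_rot: [3.14, -0.003, 0.403]
ft_force: [0.4, 0.8, 0.0]
opening: 0.319
t: 9.5
eef_pos: [525.1, -24.2, 24.0]
tcp_rot: [3.14, -0.003, 0.403]
ft_force: [-2.0, -0.6, 6.2]
opening: 0.093
t: 10.0
eef_pos: [524.3, -24.0, 133.5]
tcp_rot: [3.14, -0.003, 0.403]
ft_force: [-0.4, 1.1, -0.5]
opening: 0.09
from [524.  -24.  132.9] 0.403 -> row [-102.   222.    32.9] turn 22.57 t 10.05
```

View pics/w7.png

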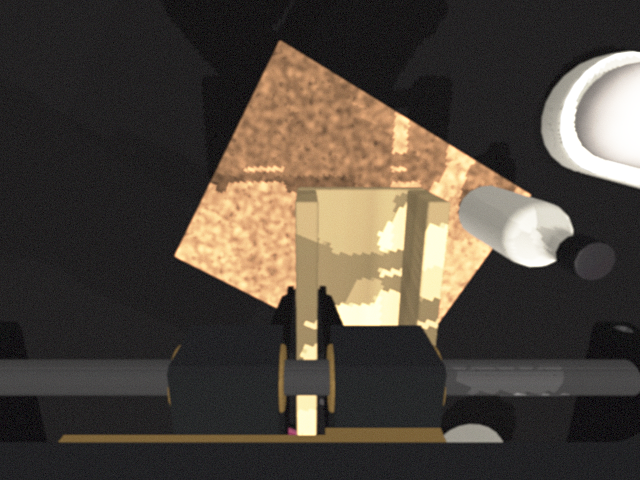

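```bash
python3 -m pendant '[[-25,55,0,8],[-50,110,0,16],[-75,165,0,22.6],[-102,222,33,22.6],[-102,222,33,22.6],[-102,222,33,22.6],[-102,222,33,22.6]]' 1; python3 - <<'E'
from h import *
go(517.3,-268.2,26,.009)
p=shot('wrist');save(p,'w8')
E
```

```text
t: 10.92
eef_pos: [517.5, -266.9, 99.9]
tcp_rot: [-3.141, -0.001, 0.01]
ft_force: [0.2, -0.8, -0.2]
opening: 0.093
from [ 517.5 -266.9   99.9] 0.0098 -> row [-0.3  1.3 73.9] turn 0.05 t 10.925
```

View pics/w8.png

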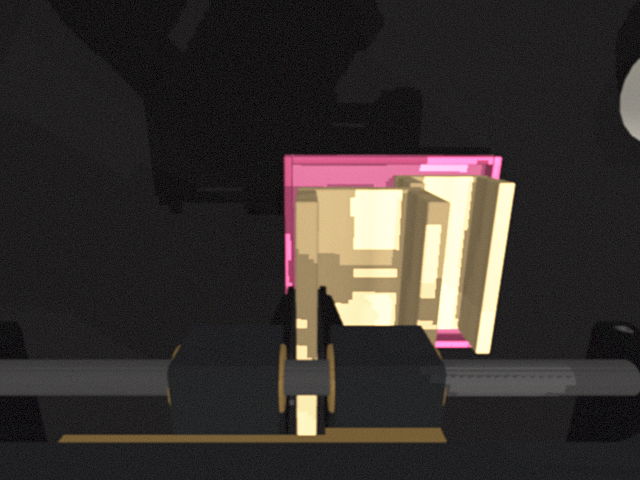

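```bash
python3 -m pendant '[[-0.3,1.3,20,0],[-0.3,1.3,40,0],[-0.3,1.3,55,0],[-0.3,1.3,65,0],[-0.3,1.3,71,0],[-0.3,1.3,74.5,0],[-0.3,1.3,74.5,0]]' 1
```

```text
t: 11.85
eef_pos: [517.5, -268.3, 25.8]
tcp_rot: [3.141, -0.002, 0.01]
ft_force: [-1.0, -0.8, -0.9]
opening: 0.096
```

```bash
python3 -m pendant '[[0,0,0.5,0],[0,0,0.5,0],[0,0,0.5,0],[0,0,0.5,0]]' 0.74; python3 -m pendant '[[0,0,-40,0],[0,0,-130,0],[0,0,-230,0],[0,0,-230,0],[0,0,-230,0],[0,0,-230,0]]' 0.74; python3 - <<'E'
from h import *
p=shot('wrist');save(p,'w9',(180,100,440,330),3)
np.set_printoptions(precision=3,suppress=True)
save(shot('side'),'s9',(300,150,420,240),6)
E
```

```text
t: 12.35
eef_pos: [517.5, -268.3, 25.4]
tcp_rot: [3.141, -0.002, 0.01]
ft_force: [-0.7, -0.3, -0.1]
opening: 0.258
t: 13.1
eef_pos: [516.8, -268.0, 254.9]
tcp_rot: [3.142, -0.002, 0.01]
ft_force: [0.0, -0.9, -0.7]
opening: 0.261
```

View pics/w9.png

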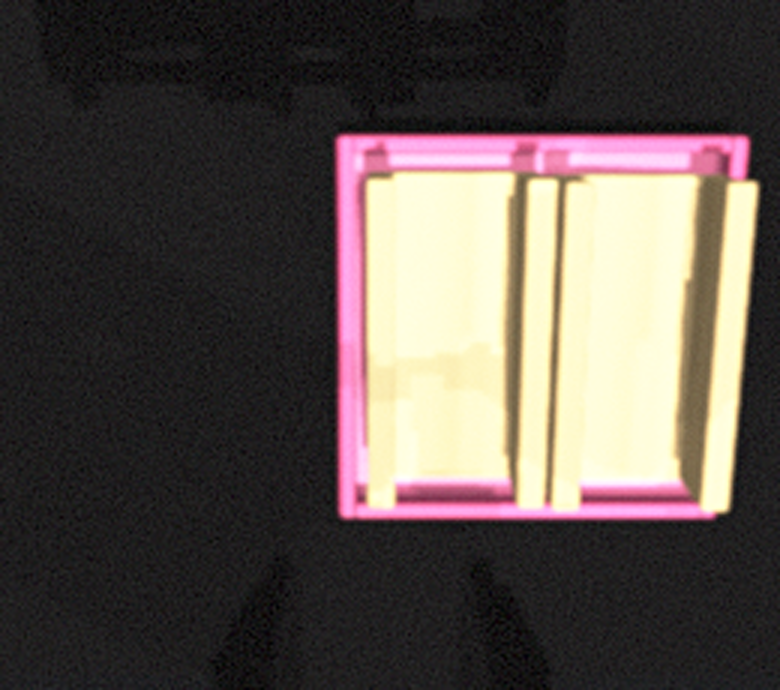

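View pics/s9.png

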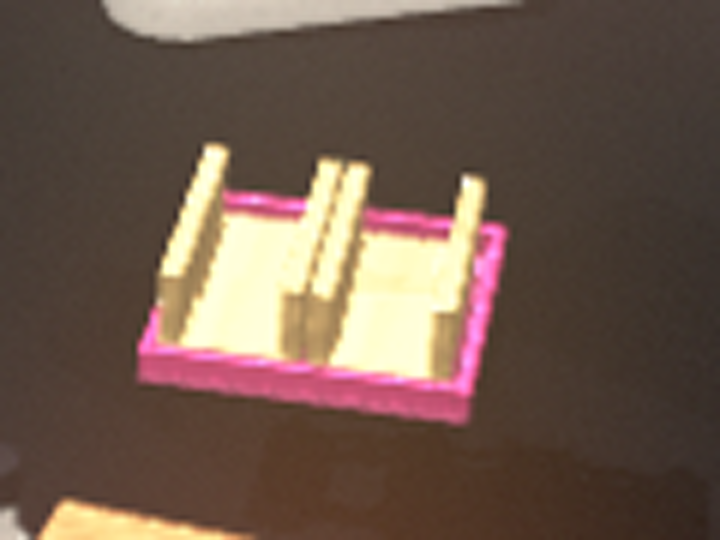

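Both pieces lie flat, parallel and side by side; the inner legs are at about (540,340) and (570,340) in the crop. Next I look at the stand.

```bash
python3 -m pendant '[[30,-600,0,0],[30,-600,0,0],[30,-600,0,0],[30,-600,0,0],[30,-600,0,0],[30,-600,0,0],[30,-600,0,0],[30,-600,0,0]]' 0; python3 -m pendant '[[10,-120,0,0],[10,-120,0,0],[10,-120,0,0],[10,-120,0,0]]' 1;python3 - <<'E'
from h import *
p=shot('wrist');save(p,'w10'); print(p['c'],env.state()['tcp_rot'],env.state()['eef_pos'])
E
```

```text
t: 14.2
eef_pos: [536.1, 233.3, 253.0]
tcp_rot: [-3.141, 0.003, 0.01]
ft_force: [0.2, -0.5, 0.2]
opening: 0.991
t: 14.7
eef_pos: [544.5, 353.0, 251.4]
tcp_rot: [3.141, 0.005, 0.01]
ft_force: [-0.5, -0.6, 0.6]
opening: 0.635
[545.22593213 434.50518602 421.26981068] [3.14099551 0.00453282 0.00945536] [544.74563472 352.44736841 251.89058214]
```

View pics/w10.png

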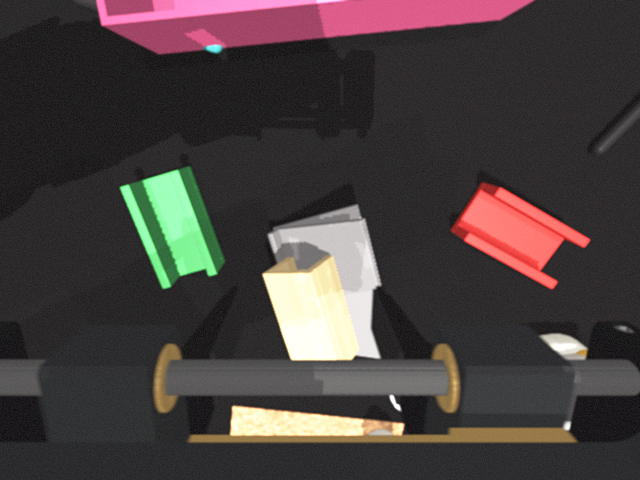

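```bash
python3 -m pendant '[[15,40,-40,0],[15,75,-60,0],[15,75,-60,0],[15,75,-60,0]]' 1;python3 - <<'E'
from h import *
p=shot('wrist');save(p,'w11'); print(p['c'],env.state()['tcp_rot'],env.state()['eef_pos'])
E
```

```text
t: 15.25
eef_pos: [560.7, 276.9, 311.4]
tcp_rot: [3.141, 0.005, 0.008]
ft_force: [-0.6, 0.8, 0.8]
opening: 0.176
[561.60766762 358.34861459 481.3708147 ] [3.14077588 0.00565249 0.00879794] [560.52877343 277.43953892 311.10598879]
```

View pics/w11.png

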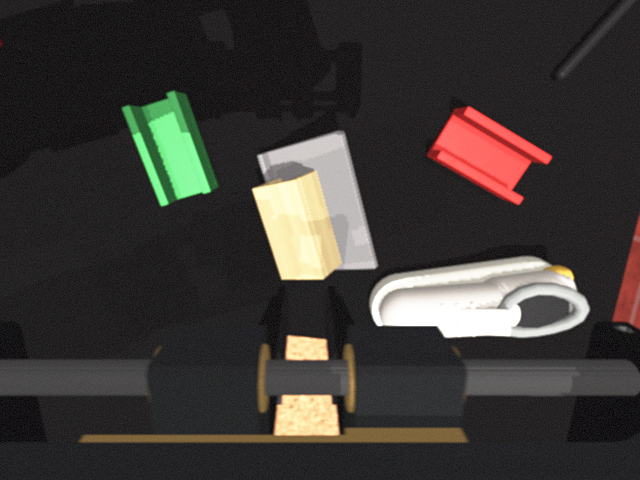

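```bash
python3 - <<'E'
from h import *
np.set_printoptions(precision=3,suppress=True)
p=shot('wrist');s=shot('scene');d=shot('side'); t=np.radians(35)
def wd(p,near):
    H=hsv(p); return blob((H[...,0]>=15)&(H[...,0]<=32)&(H[...,1]>30)&(H[...,2]>40),near)
mw=wd(p,(300,230)); ms=wd(s,(412,200)); md=wd(d,(322,332)); print(mw.sum(),ms.sum(),md.sum())
x0=[575,262,52,.25]
for o in ([(p,mw,None)],[(p,mw,None),(s,ms,None)],[(p,mw,None),(d,md,None)],[(p,mw,None),(s,ms,None),(d,md,None)]):
    C=fit(o,CHC,x0,tilt=t); print(C)
C=fit([(p,mw,None)],CHC,[C[0][0],C[0][1],52.4,C[0][3]],tilt=t,zfree=False);print('z52.4',C)
x=C[0];R=Ro.from_euler('z',x[3]).as_matrix()@Ro.from_euler('y',-t).as_matrix()
vis=p['pixels'][:,:,::-1].copy(); r=render(p,CHC,R,x[:3])
cs,_=cv2.findContours((r>.5).astype(np.uint8),0,1); cv2.drawContours(vis,cs,-1,(0,255,0),1)
cv2.imwrite('pics/ov3.png',cv2.resize(vis[110:300,220:400],None,fx=4,fy=3.2))
# board corners in c frame
for (u,v) in [(257,155),(342,131),(377,268),(343,270)]:
    c,dd=ray(p,u,v); n=R[:,2]; P0=x[:3]+R@[0,0,-21]; k=((P0-c)@n)/(dd@n); X=c+k*dd; print((u,v),X,'c-frame',R.T@(X-x[:3]))
E
```

```text
6901 1344 5276
(array([550.751, 256.314,  60.559,   0.286]), np.float64(0.01771041991640882))
(array([550.182, 254.663,  53.833,   0.283]), np.float64(0.06875872601854344))
(array([550.784, 255.459,  55.35 ,   0.286]), np.float64(0.608469517289639))
(array([550.589, 254.746,  54.051,   0.283]), np.float64(0.6554292820390194))
z52.4 (array([550.501, 254.652,  52.4  ,   0.286]), np.float64(0.03477756846833792))
(257, 155) [501.497 330.74    8.878] c-frame [-45.887  86.824 -21.   ]
(342, 131) [594.608 358.712  76.953] c-frame [ 72.798  87.385 -21.   ]
(377, 268) [637.667 216.303  77.741] c-frame [ 74.172 -61.387 -21.   ]
(343, 270) [603.281 204.398  52.29 ] c-frame [ 29.799 -63.105 -21.   ]
```

View pics/ov3.png

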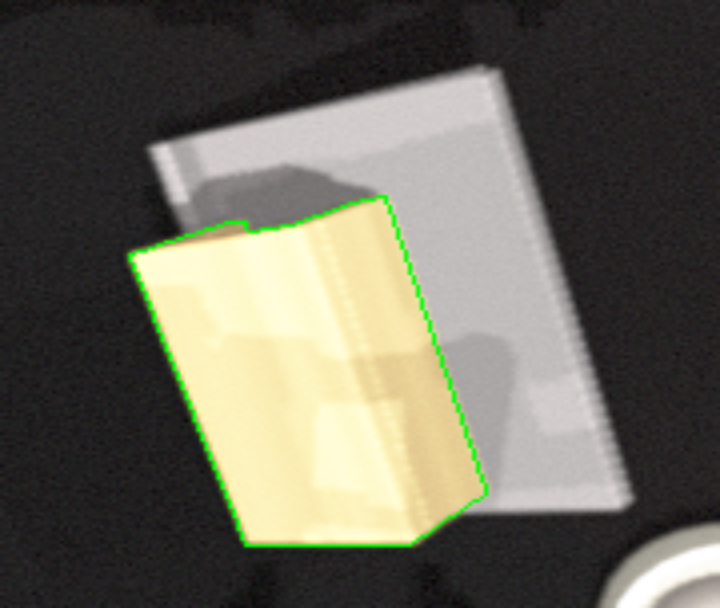

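```bash
python3 - <<'E'
from h import *
go(519.1,325.9,110,.285)
E
```

```text
from [560.5 278.1 311.1] 0.0101 -> row [-39.8 -48.4 201.3] turn -15.75 t 15.45
```

```bash
python3 -m pendant '[[-40,-48,60,-8],[-40,-48,120,-15.7],[-40,-48,170,-15.7],[-40,-48,201,-15.7],[-40,-48,201,-15.7],[-40,-48,201,-15.7]]' 1; python3 - <<'E'
from h import *
go(519.1,325.9,39,.285); save(shot('wrist'),'w12'); save(shot('side'),'s12',(250,220,450,420),3)
E
```

```text
t: 16.2
eef_pos: [519.4, 326.0, 111.5]
tcp_rot: [-3.141, 0.004, 0.284]
ft_force: [-0.2, 0.9, 0.8]
opening: 0.006
from [519.4 326.  111.5] 0.2845 -> row [-0.   0.1 72.5] turn -0.03 t 16.2
```

View pics/w12.png

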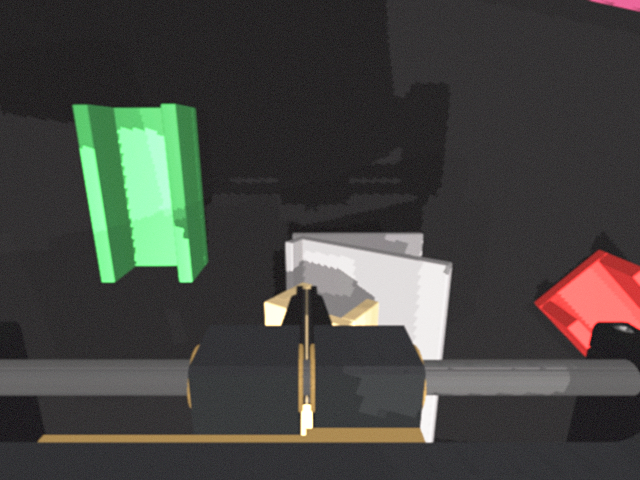

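View pics/s12.png

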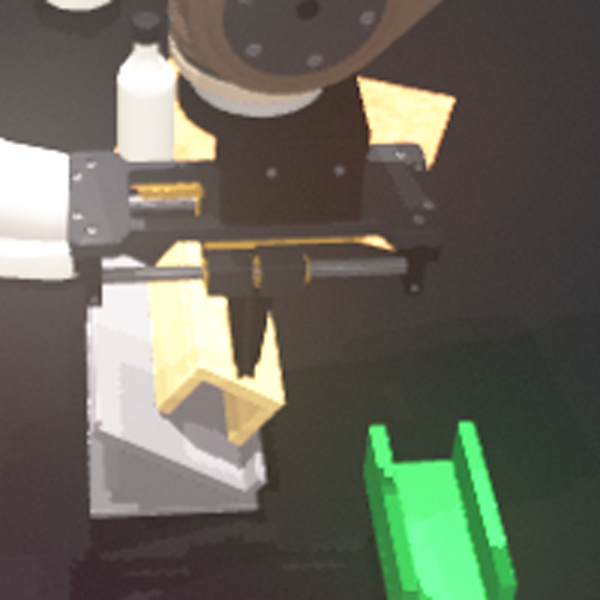

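The side crop shows the closed fingers (245,375) just beyond c's +y end (edge around (230,410)). Next I lower them and push c along the ledge.

```bash
python3 -m pendant '[[0,0,40,0],[0,0,72,0],[0,0,72,0],[0,0,72,0]]' 1;  python3 -m pendant '[[0,12,0,0],[0,18,0,0],[0,24,0,0],[0,30,0,0],[0,36,0,0],[0,42,0,0]]' 1; python3 - <<'E'
from h import *
print(env.state()['ft_force']);save(shot('side'),'s13',(250,220,450,420),3);save(shot('scene'),'c13',(350,140,500,260),5)
E
```

```text
t: 16.8
eef_pos: [520.2, 326.4, 41.9]
tcp_rot: [-3.14, 0.001, 0.284]
ft_force: [0.4, -0.7, 0.5]
opening: 0.003
t: 17.55
eef_pos: [532.1, 285.7, 41.8]
tcp_rot: [-3.14, 0.001, 0.284]
ft_force: [-0.2, 2.4, 1.9]
opening: 0.007
[-0.18570881  2.4088559   1.8932788 ]
```

View pics/s13.png

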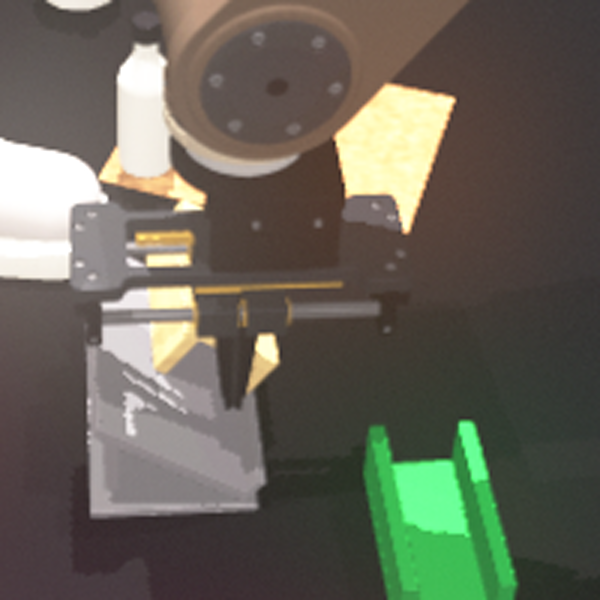

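View pics/c13.png

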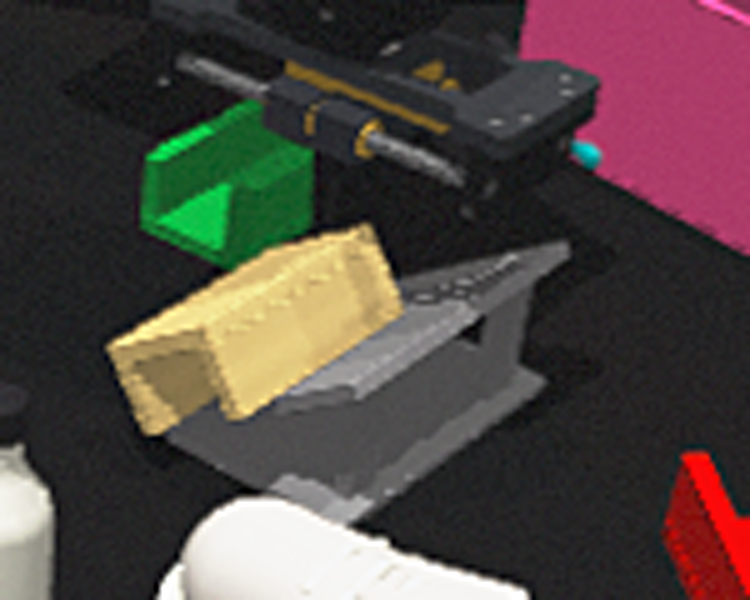

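```bash
python3 -m pendant '[[0,6,0,0],[0,11,0,0],[0,12,0,0]]' 1; python3 -m pendant '[[0,-15,0,0],[0,-15,-50,0],[0,-15,-110,0],[0,-15,-200,0],[0,-15,-270,0],[0,-15,-270,0],[0,-15,-270,0]]' 0; python3 - <<'E'
from h import *
go(575,235,310,.285)
E
```

```text
t: 18.02
eef_pos: [535.4, 273.4, 41.6]
tcp_rot: [-3.14, 0.001, 0.283]
ft_force: [-0.1, 1.9, 0.2]
opening: 0.003
t: 18.9
eef_pos: [531.9, 288.7, 314.4]
tcp_rot: [-3.14, -0.003, 0.284]
ft_force: [-0.6, -0.4, -1.7]
opening: 0.684
from [531.9 288.7 314.4] 0.284 -> row [26.3 63.6  4.4] turn -0.06 t 18.9
```

```bash
python3 -m pendant '[[26,20,0,0],[26,20,0,0],[26,20,0,0]]' 0; python3 - <<'E'
from h import *
np.set_printoptions(precision=3,suppress=True)
p=shot('wrist');s=shot('scene'); t=np.radians(35)
def wd(p,near):
    H=hsv(p); return blob((H[...,0]>=17)&(H[...,0]<=32)&(H[...,1]>30)&(H[...,2]>40),near)
g=[560,215,53]
save(p,'w14')
mw=wd(p,proj(p,g)); ms=wd(s,proj(s,g)); print(mw.sum(),ms.sum(),proj(p,g))
x0=[562,214,53,.285]
for o in ([(p,mw,None)],[(p,mw,None),(s,ms,None)]):
    C=fit(o,CHC,x0,tilt=t); print(C)
x=C[0];R=Ro.from_euler('z',x[3]).as_matrix()@Ro.from_euler('y',-t).as_matrix()
vis=p['pixels'][:,:,::-1].copy(); r=render(p,CHC,R,x[:3])
cs,_=cv2.findContours((r>.5).astype(np.uint8),0,1); cv2.drawContours(vis,cs,-1,(0,255,0),1)
cv2.imwrite('pics/ov4.png',vis)
E
```

```text
t: 19.27
eef_pos: [561.6, 277.1, 313.1]
tcp_rot: [-3.14, -0.001, 0.284]
ft_force: [-0.1, -0.2, 0.3]
opening: 0.978
6172 1429 [288.546 258.146]
(array([562.873, 214.207,  59.306,   0.287]), np.float64(0.06862363869721577))
(array([562.9  , 211.967,  53.977,   0.289]), np.float64(0.11490317000816799))
```

View pics/ov4.png

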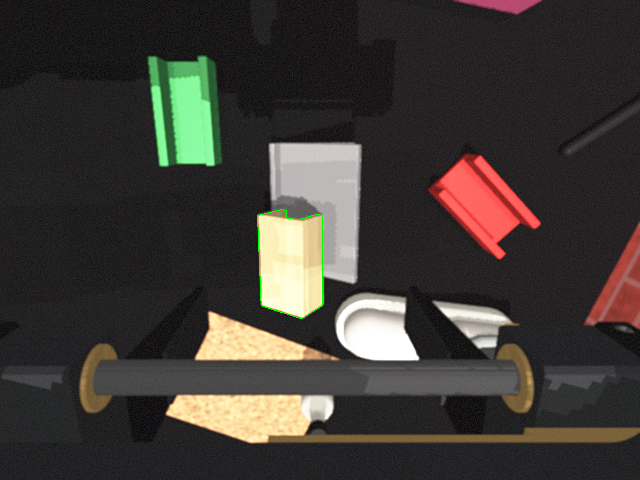

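```bash
python3 - <<'E'
from h import *
np.set_printoptions(precision=1,suppress=True)
p=shot('wrist')
for z in (10,30,60): print(z,[onz(p,u,v,z) for u,v in [(335,325),(345,300),(410,297)]])
print('board corner',[onz(p,356,283,z) for z in (75,80)], onz(p,270,143,12),onz(p,325,275,55))
go(572.5,179.9,130,.286)
E
```

```text
10 [array([647.2, 128. ,  10. ]), array([648.9, 166.3,  10. ]), array([729.2, 194.1,  10. ])]
30 [array([642.7, 137.6,  30. ]), array([644.3, 174.2,  30. ]), array([721.2, 200.9,  30. ])]
60 [array([635.9, 151.9,  60. ]), array([637.3, 186.2,  60. ]), array([709.2, 211.1,  60. ])]
board corner [array([639.3, 215.2,  75. ]), array([638.1, 216.9,  80. ])] [503.8 331.   12. ] [606.4 207.7  55. ]
from [561.7 277.1 314. ] 0.2845 -> row [-17.4  96.6 183.8] turn -0.08 t 19.425
```

```bash
python3 -m pendant '[[-17,60,0,0],[-17,99,50,0],[-17,99,110,0],[-17,99,170,0],[-17,99,183,0],[-17,99,183,0],[-17,99,183,0]]' 0.05; python3 - <<'E'
from h import *
go(573.4,177,37,.286)
save(shot('wrist'),'w15');save(shot('scene'),'c15',(330,120,490,260),5)
E
```

```text
t: 20.3
eef_pos: [574.5, 178.2, 133.2]
tcp_rot: [-3.14, -0.006, 0.285]
ft_force: [0.6, 0.6, 0.2]
opening: 0.951
from [574.5 178.2 133.2] 0.2849 -> row [-2.   1.  96.2] turn -0.06 t 20.3
```

View pics/w15.png

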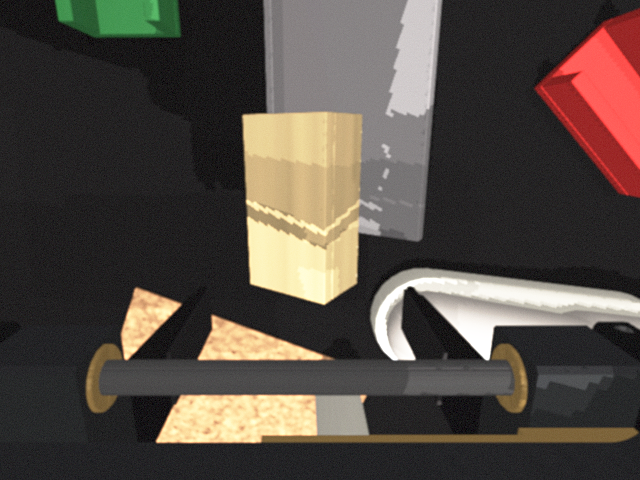

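View pics/c15.png

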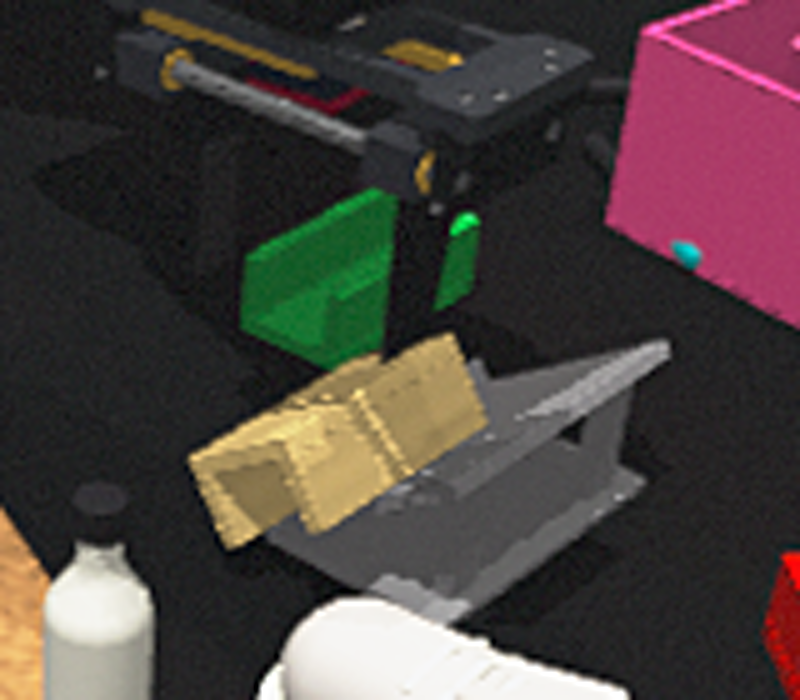

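```bash
python3 -m pendant '[[-2,1,30,0],[-2,1,60,0],[-2,1,85,0],[-2,1,96,0],[-2,1,96,0]]' 0.05; python3 - <<'E'
from h import *
save(shot('wrist'),'w16');save(shot('scene'),'c16',(330,120,490,260),5)
E
```

```text
t: 21.02
eef_pos: [573.4, 176.9, 37.2]
tcp_rot: [-3.14, -0.006, 0.285]
ft_force: [-0.4, -0.1, 0.5]
opening: 0.948
```

View pics/w16.png

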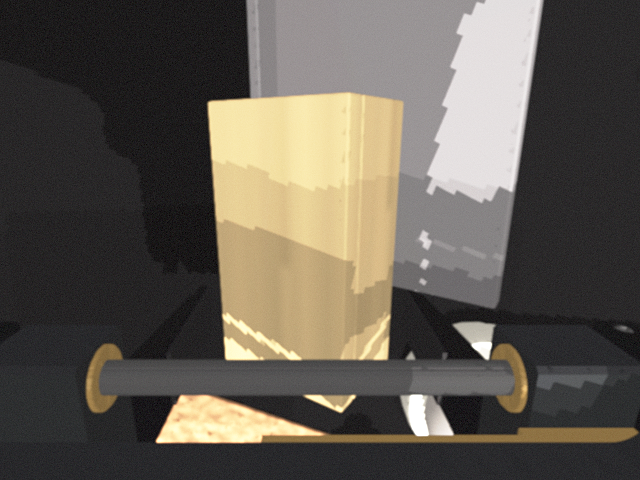

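View pics/c16.png

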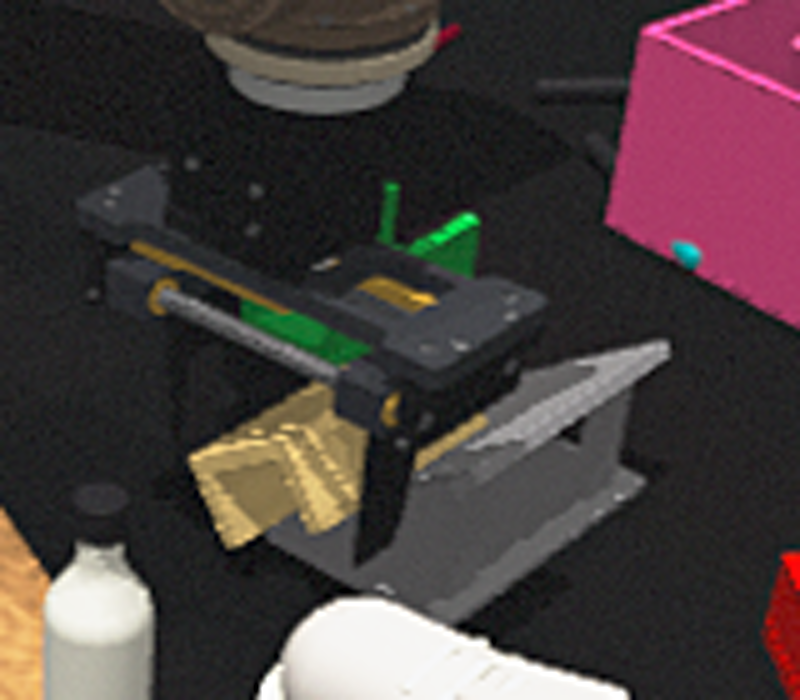

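```bash
python3 -m pendant '[[0,0,0,0],[0,0,0,0],[0,0,0,0],[0,0,0,0]]' 1; python3 - <<'E'
from h import *
save(shot('wrist'),'w17');save(shot('scene'),'c17',(330,120,490,260),5)
E
```

```text
t: 21.62
eef_pos: [573.6, 176.8, 38.4]
tcp_rot: [-3.141, -0.007, 0.285]
ft_force: [-2.0, -2.6, 5.2]
opening: 0.75
```

View pics/w17.png

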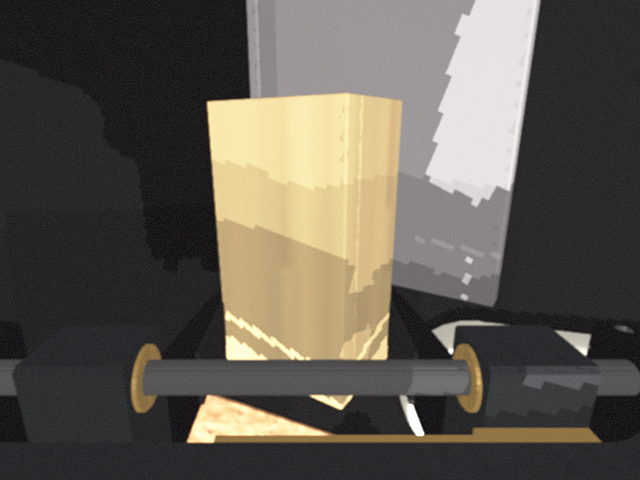

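View pics/c17.png

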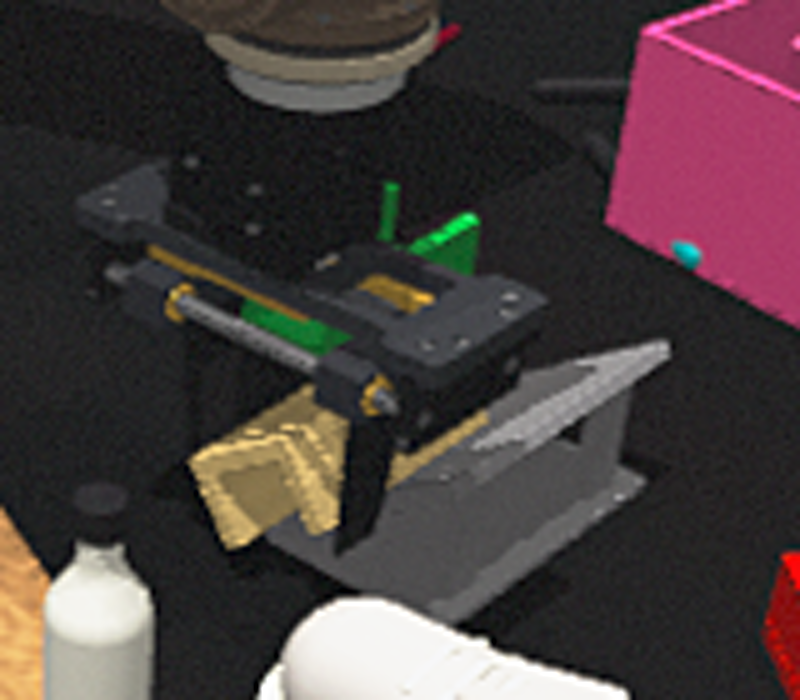

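```bash
python3 -m pendant '[[0,0,-10,0],[0,0,-20,0],[0,0,-30,0],[0,0,-45,0],[0,0,-60,0],[0,0,-60,0],[0,0,-60,0]]' 1; python3 - <<'E'
from h import *
save(shot('wrist'),'w18');save(shot('scene'),'c18',(330,100,490,240),5)
E
```

```text
t: 22.6
eef_pos: [573.0, 176.6, 98.3]
tcp_rot: [-3.141, -0.007, 0.285]
ft_force: [-1.1, 0.2, -0.6]
opening: 0.753
```

View pics/w18.png

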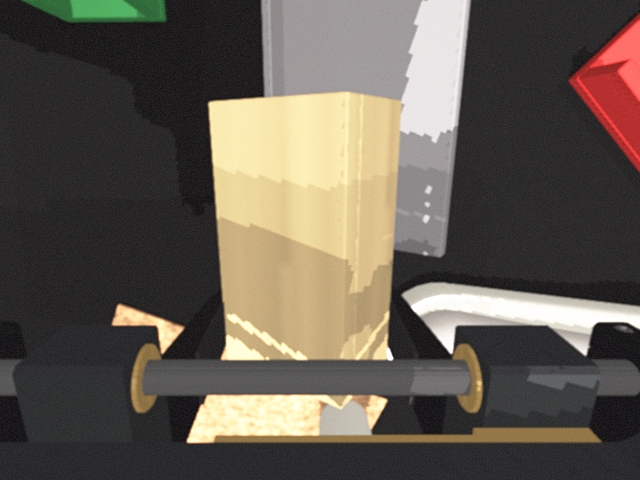

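View pics/c18.png

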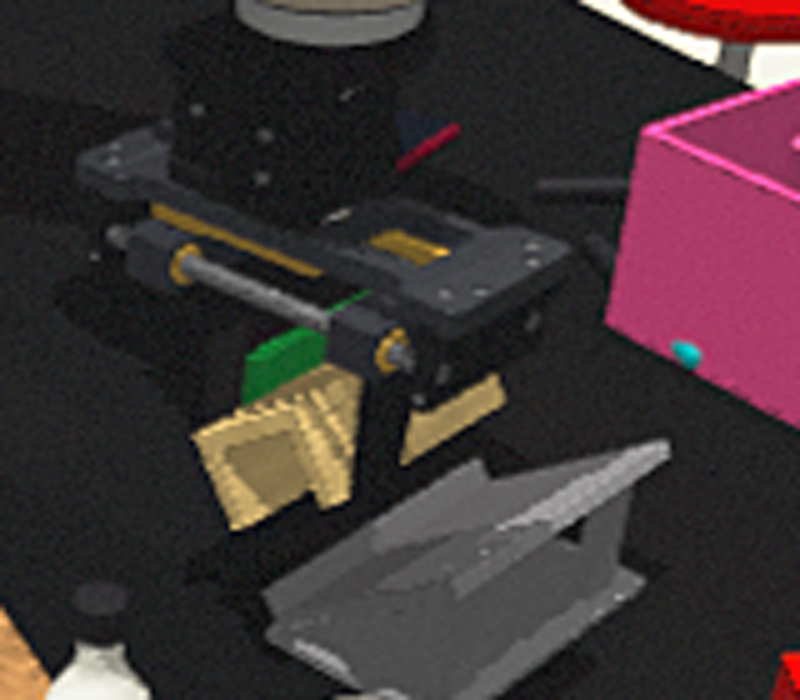

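```bash
python3 - <<'E'
from h import *
go(490,-50,190,.009); go(490,-50,60,.009)
E
```

```text
from [572.9 176.6  97.9] 0.2851 -> row [-142.7  194.   -93.2] turn 15.82 t 22.7
from [572.9 176.6  97.9] 0.2851 -> row [-143.5  194.2   36.8] turn 15.82 t 22.7
```

```bash
python3 -m pendant '[[0,0,-40,0],[-20,15,-80,2],[-50,60,-90,6],[-80,105,-92,10],[-110,150,-92,14],[-143,194,-92,15.8],[-143,194,-92,15.8],[-143,194,-92,15.8]]' 1; python3 - <<'E'
from h import *
save(shot('wrist'),'w19');go(490,-50,30,.009)
E
```

```text
t: 23.7
eef_pos: [489.9, -50.0, 188.6]
tcp_rot: [-3.139, -0.005, 0.009]
ft_force: [-0.8, 0.2, -0.3]
opening: 0.745
from [490.  -49.5 188.6] 0.0099 -> row [ -0.8   0.9 158.6] turn 0.05 t 23.75
```

View pics/w19.png

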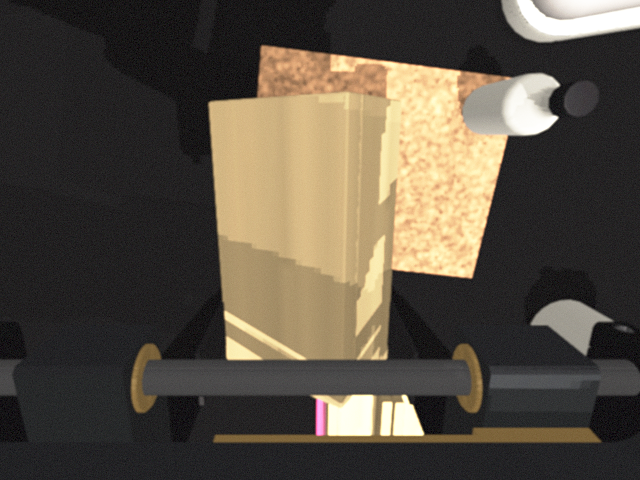

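```bash
python3 -m pendant '[[20,0,30,0],[38,0,80,0],[38,0,120,0],[38,0,145,0],[38,0,158,0],[38,0,158,0],[38,0,158,0]]' 1;  python3 -m pendant '[[0,0,3,0],[0,0,6,0],[0,0,6,0]]' 1; python3 - <<'E'
from h import *
print(env.state()['ft_force'],env.state()['eef_pos']); save(shot('side'),'s20',(270,150,470,310),4)
E
```

```text
t: 24.62
eef_pos: [529.4, -48.5, 31.7]
tcp_rot: [-3.139, -0.007, 0.01]
ft_force: [-0.9, 0.3, -0.8]
opening: 0.75
t: 25.0
eef_pos: [529.4, -48.5, 25.7]
tcp_rot: [-3.139, -0.007, 0.01]
ft_force: [0.3, -1.0, -0.8]
opening: 0.749
[ 0.31558746 -1.00743802 -0.84002919] [529.36830941 -48.47262069  25.68954953]
```

View pics/s20.png

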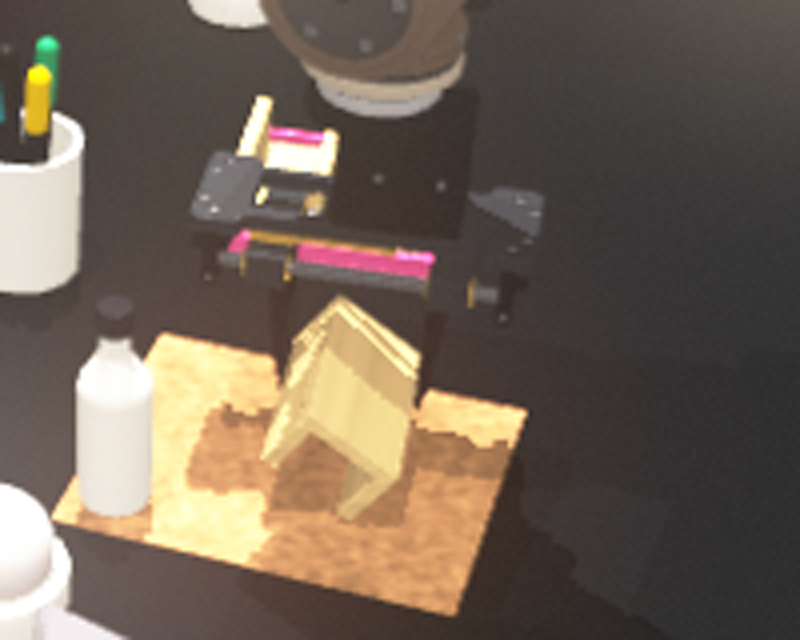

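```bash
python3 -m pendant '[[0,0,2,0],[0,0,2,0]]' 1;python3 -m pendant '[[0,0,2,0],[0,0,2,0]]' 1
```

```text
t: 25.3
eef_pos: [529.4, -48.5, 23.6]
tcp_rot: [-3.139, -0.007, 0.01]
ft_force: [-0.5, 0.9, -0.9]
opening: 0.75
t: 25.55
eef_pos: [529.6, -48.7, 22.8]
tcp_rot: [-3.139, -0.007, 0.01]
ft_force: [-4.1, -2.1, 18.8]
opening: 0.751
```

```bash
python3 -m pendant '[[2,0,0,0],[5,0,0,0],[8,0,0,0],[8,0,0,0],[8,0,0,0]]' 0; python3 - <<'E'
from h import *
save(shot('wrist'),'w21'); save(shot('side'),'s21',(270,150,470,310),4)
E
```

```text
t: 26.18
eef_pos: [537.5, -48.6, 22.8]
tcp_rot: [-3.139, -0.007, 0.01]
ft_force: [0.6, -0.4, -0.1]
opening: 0.997
```

View pics/w21.png

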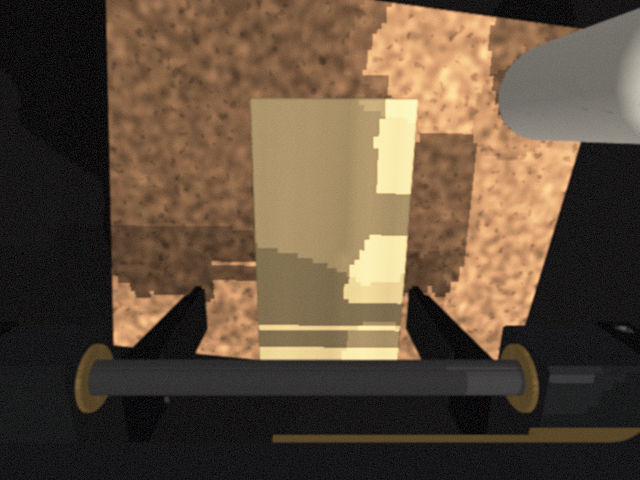

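View pics/s21.png

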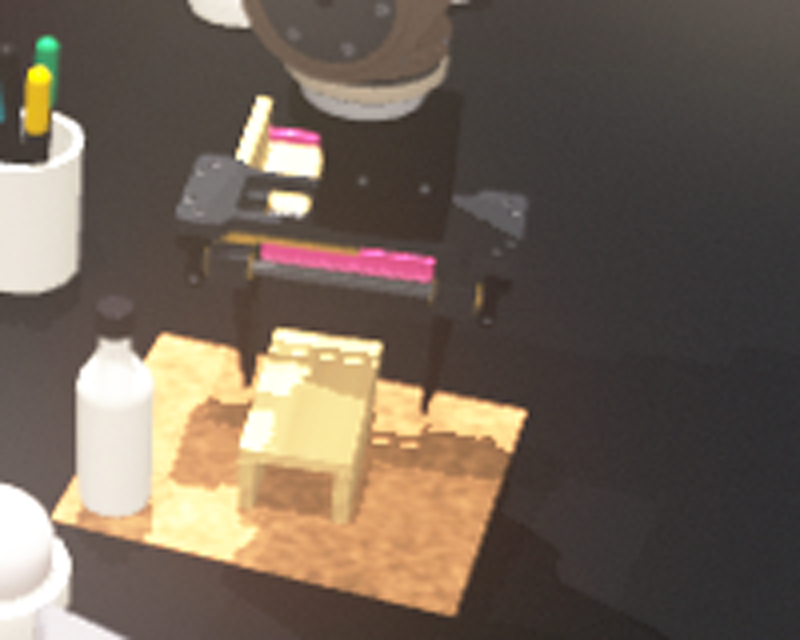

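c now lies flat, open side down, on the mat, with its web facing up at (330,230) in the wrist view. I raise the camera, measure it and regrasp at the centre.

```bash
python3 -m pendant '[[0,0,-60,0],[0,0,-120,0],[0,-30,-180,0],[0,-60,-225,0],[0,-60,-225,0],[0,-60,-225,0]]' 0; python3 - <<'E'
from h import *
np.set_printoptions(precision=3,suppress=True)
p=shot('wrist'); s=shot('scene')
save(p,'w22')
def m(p):
    rs=vision.regions_of(p,'channel_c_mid'); u=proj(p,[545,-10,24])
    return min((r['pixels'] for r in rs),key=lambda x:np.hypot(np.nonzero(x)[1].mean()-u[0],np.nonzero(x)[0].mean()-u[1]))
mw=m(p);ms=m(s);print(mw.sum(),ms.sum())
C=fit([(p,mw,None)],CHC,[545,-10,24,0],zfree=False);print(C)
print(fit([(p,mw,None),(s,ms,None)],CHC,[545,-10,24,0]))
x=C[0]; vis=p['pixels'][:,:,::-1].copy(); r=render(p,CHC,Ro.from_euler('z',x[3]).as_matrix(),x[:3])
cs,_=cv2.findContours((r>.5).astype(np.uint8),0,1); cv2.drawContours(vis,cs,-1,(0,255,0),1)
cv2.imwrite('pics/ov5.png',vis)
go(x[0],x[1],90,x[3])
E
```

```text
t: 27.02
eef_pos: [534.8, 10.8, 247.3]
tcp_rot: [-3.139, -0.006, 0.011]
ft_force: [-0.1, -0.6, 0.1]
opening: 1.001
6633 2000
(array([547.428, -10.31 ,  24.   ,   0.01 ]), np.float64(0.027119896654576196))
(array([547.22 , -11.377,  24.961,   0.007]), np.float64(0.09177048329357372))
from [534.9  10.3 246.6] 0.0096 -> row [ 11.5  21.1 156.6] turn -0.04 t 27.225
```

View pics/ov5.png

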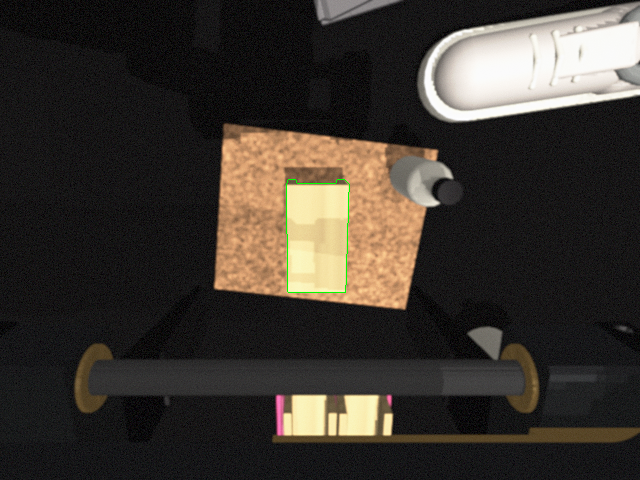

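```bash
python3 -m pendant '[[12,42,50,0],[12,42,100,0],[12,42,150,0],[12,42,172,0],[12,42,172,0],[12,42,172,0]]' 0; python3 - <<'E'
from h import *
save(shot('wrist'),'w23'); go(547.3,-32,24,.009)
E
```

```text
t: 27.98
eef_pos: [548.5, -31.4, 75.2]
tcp_rot: [-3.139, -0.005, 0.009]
ft_force: [0.4, 0.8, -0.0]
opening: 0.999
from [548.6 -31.4  75.5] 0.0094 -> row [-1.7  0.7 51.5] turn 0.02 t 28.025
```

View pics/w23.png

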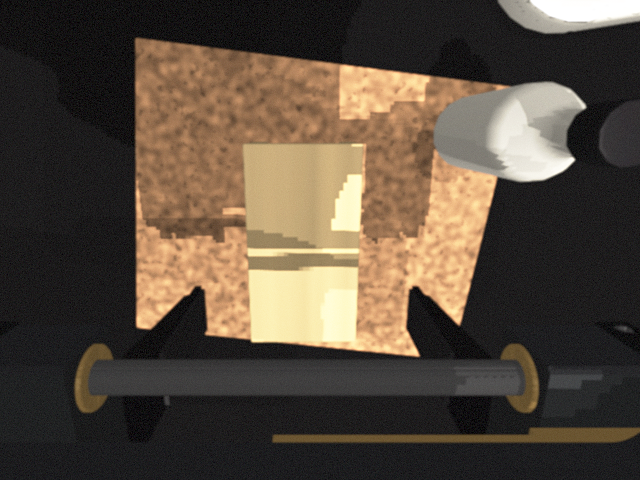

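```bash
python3 -m pendant '[[-1.5,0.5,25,0],[-1.5,0.5,51,0],[-1.5,0.5,51,0],[-1.5,0.5,51,0]]' 0; python3 -m pendant '[[0,0,0,0],[0,0,0,0],[0,0,0,0],[0,0,0,0],[0,0,0,0]]' 1; python3 -m pendant '[[0,0,-30,0],[0,0,-80,0],[0,0,-110,0],[0,0,-110,0],[0,0,-110,0]]' 1; python3 - <<'E'
from h import *
save(shot('wrist'),'w24');save(shot('side'),'s24',(270,100,470,310),4*.7); go(574.6,-289.7,110,.009)
E
```

```text
t: 28.52
eef_pos: [548.1, -31.9, 25.8]
tcp_rot: [-3.14, -0.008, 0.009]
ft_force: [-0.0, 0.6, 0.5]
opening: 1.0
t: 29.15
eef_pos: [548.1, -31.9, 25.9]
tcp_rot: [-3.14, -0.008, 0.01]
ft_force: [-0.6, 0.8, 2.5]
opening: 0.63
t: 29.78
eef_pos: [546.7, -32.0, 135.0]
tcp_rot: [-3.139, -0.007, 0.01]
ft_force: [-1.2, 0.0, -1.5]
opening: 0.632
from [546.7 -32.  134.6] 0.0095 -> row [ 25.3 258.   24.1] turn 0.03 t 29.875
```

View pics/w24.png

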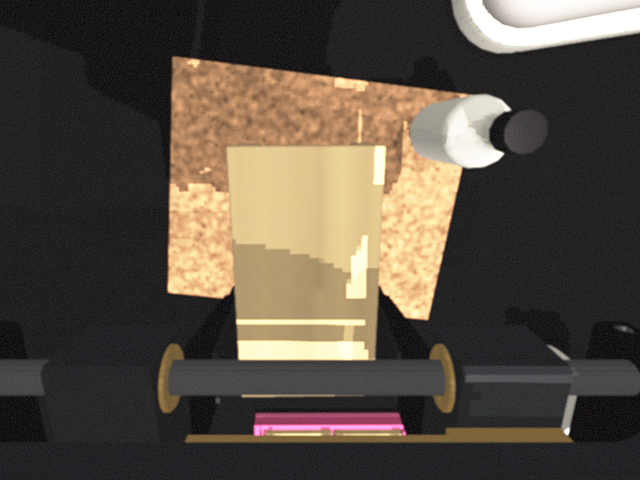

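View pics/s24.png

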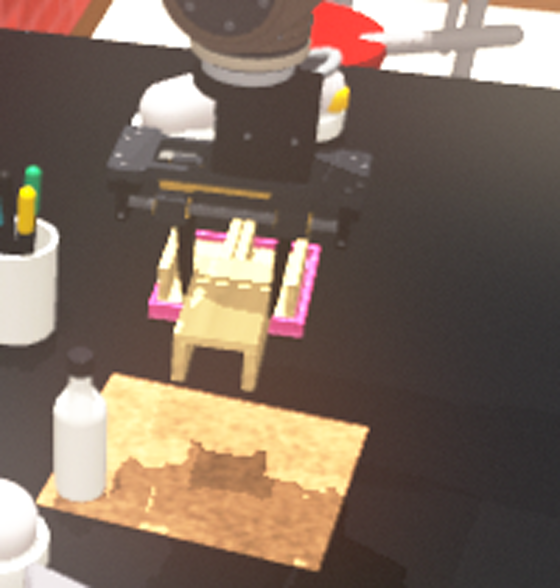

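```bash
python3 -m pendant '[[6,60,0,0],[12,120,0,0],[18,180,0,0],[25,235,10,0],[25,258,24,0],[25,258,24,0],[25,258,24,0]]' 1; python3 - <<'E'
from h import *
save(shot('scene'),'c25',(100,200,260,340),5);save(shot('side'),'s25',(300,120,420,240),5); go(574.6,-289.7,60,.009)
E
```

```text
t: 30.75
eef_pos: [574.1, -288.3, 109.7]
tcp_rot: [-3.138, -0.005, 0.01]
ft_force: [-0.4, 0.4, -0.2]
opening: 0.629
from [ 574.5 -288.2  110.5] 0.0111 -> row [-0.2  1.6 50.5] turn 0.12 t 30.85
```

View pics/s25.png

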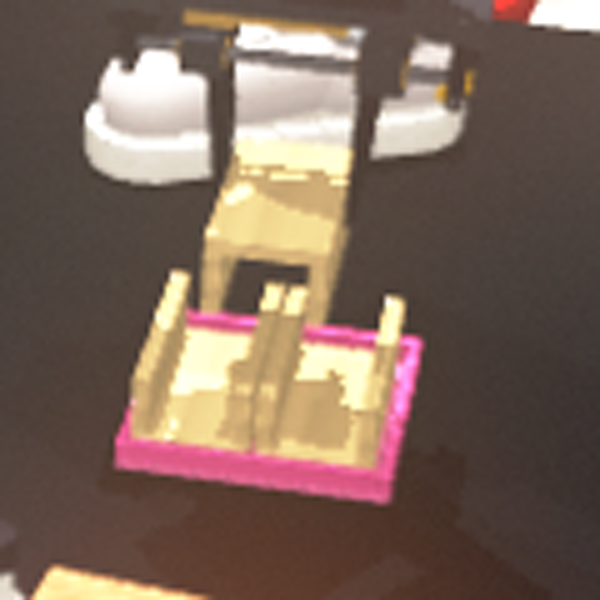

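Seen from the side, the inner legs (285,290) sit centred under c's opening. I lower it now.

```bash
python3 -m pendant '[[0,1.5,20,0],[0,1.5,38,0],[0,1.5,52,0],[0,1.5,62,0],[0,1.5,68,0],[0,1.5,72,0],[0,1.5,73.5,0],[0,1.5,73.5,0]]' 1; python3 - <<'E'
from h import *
save(shot('scene'),'c26',(100,200,260,340),5);save(shot('side'),'s26',(300,120,420,240),5)
E
```

```text
t: 31.85
eef_pos: [575.0, -289.7, 37.2]
tcp_rot: [-3.139, -0.006, 0.011]
ft_force: [0.5, 0.5, 0.1]
opening: 0.631
```

View pics/s26.png

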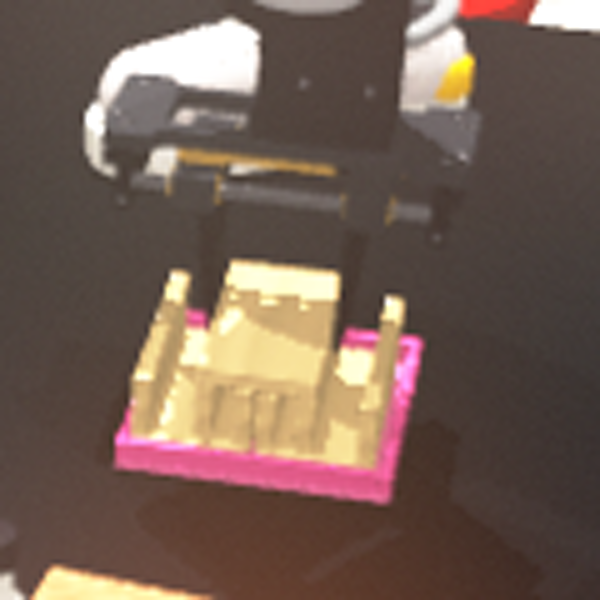

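```bash
python3 -m pendant '[[0,0,1,0],[0,0,1.2,0]]' 1; python3 -m pendant '[[0,0,0,0],[0,0,0,0],[0,0,0,0],[0,0,0,0]]' 0.25; python3 -m pendant '[[0,0,-15,0],[0,0,-40,0],[0,-20,-100,0],[0,-50,-160,0],[0,-75,-215,0],[0,-75,-215,0],[0,-75,-215,0]]' 0.25; python3 - <<'E'
from h import *
np.set_printoptions(precision=3,suppress=True)
p=shot('wrist');s=shot('scene');d=shot('side')
save(p,'w27');save(s,'c27',(100,200,260,340),5);save(d,'s27',(300,120,420,240),5)
for q,n in((p,'w'),(s,'s'),(d,'d')):
  for r in vision.find_in(q,'channel_c_mid'): print(n,r['confidence'],w(q,r['at']))
E
```

```text
t: 32.2
eef_pos: [575.1, -289.6, 36.1]
tcp_rot: [-3.139, -0.006, 0.011]
ft_force: [0.5, -0.1, -1.4]
opening: 0.629
t: 32.7
eef_pos: [575.1, -289.6, 36.1]
tcp_rot: [-3.139, -0.006, 0.011]
ft_force: [-0.2, -0.3, -0.0]
opening: 0.749
t: 33.58
eef_pos: [572.7, -215.0, 251.8]
tcp_rot: [-3.14, -0.007, 0.011]
ft_force: [-0.3, 0.2, -0.4]
opening: 0.751
w 0.66 [ 574.178 -260.187   52.228]
s 0.93 [778.425 328.124  22.664]
s 0.88 [ 594.858 -265.973   53.268]
s 0.73 [414.326 319.733  26.212]
d 0.81 [ 575.404 -251.762   52.824]
d 0.61 [405.355 342.867   7.699]
```

View pics/w27.png

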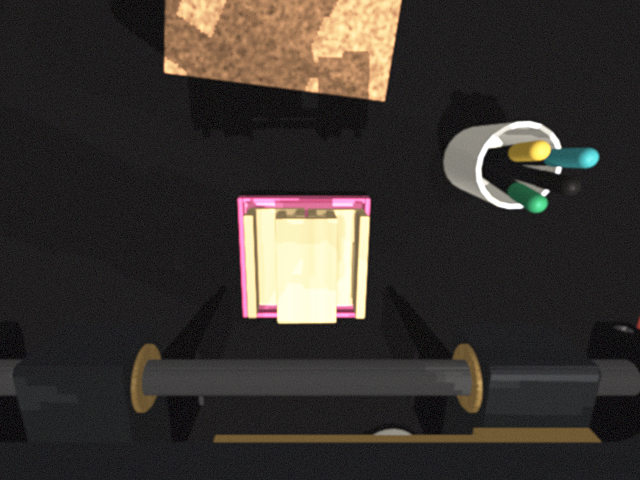

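View pics/s27.png

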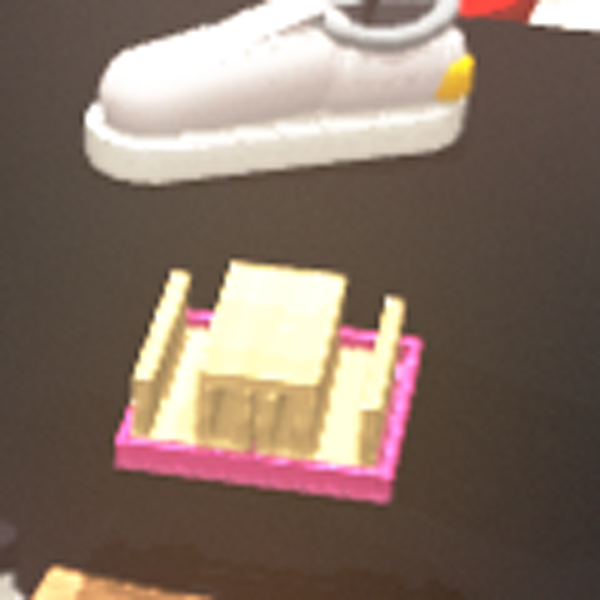

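View pics/c27.png

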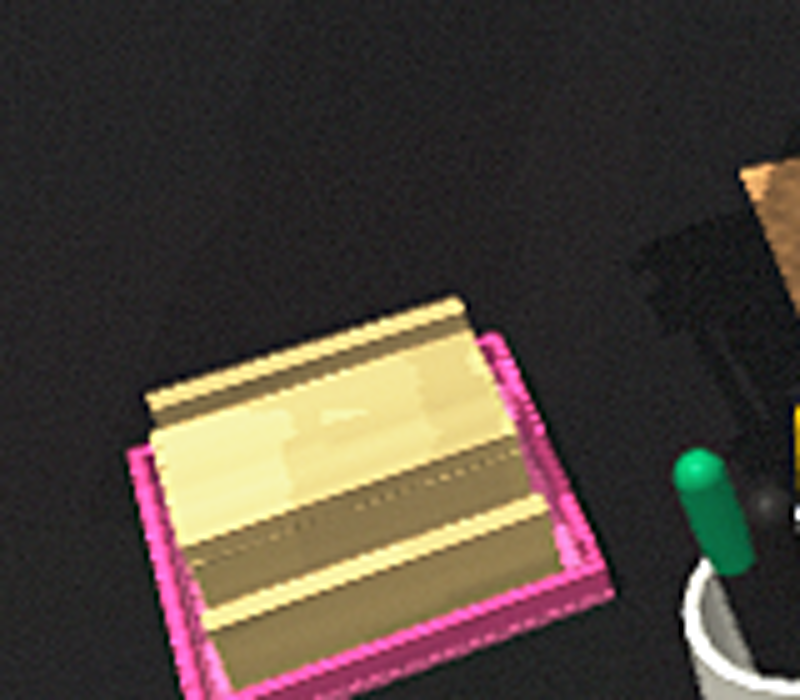

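```bash
python3 - <<'E'
from h import *
np.set_printoptions(precision=1,suppress=True)
p=shot('wrist'); save(p,'w28',(230,185,380,335),5); print(env.state()['eef_pos'])
# predicted corners
c=np.array([575.,-268.2,34.]);
for n,X in [('c',[575,-268.2,34]),('a',[606.3,-268.2,25]),('b',[543,-268.2,25])]:
    for sx in(-1,1):
        for sy in(-1,1): print(n,(proj(p,np.array(X)+[sx*30,sy*55,21])-[230,185])*5)
E
```

```text
[ 572.8 -215.4  250.4]
c [231.8 690. ]
c [225.8 165.2]
c [523.5 692.3]
c [541.9 168.3]
a [383.8 671.2]
a [390.3 157. ]
a [669.1 673.4]
a [698.8 160.1]
b [ 82.1 668.8]
b [ 64.1 153.8]
b [368.1 671. ]
b [373.4 156.9]
```

View pics/w28.png

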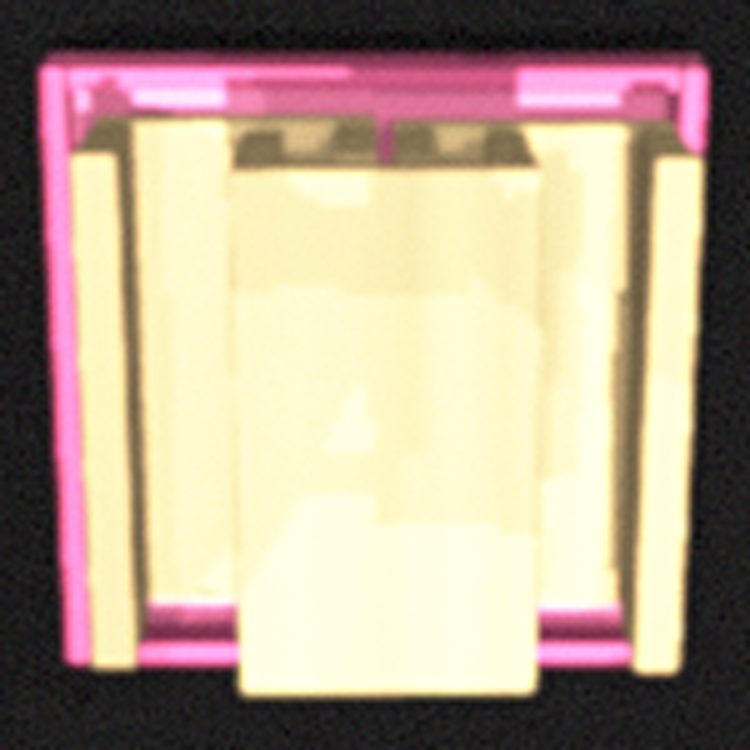

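In the crop, c's top face (238–538, 168–693) matches the projection for the home height to within about 3 mm. a's and b's leg ends (155 and 670) also match. I hand the job in.

```bash
python3 - <<'E'
from h import *
print(env.state()['t'],env.state()['opening'],job.job_done())
E
```

```text
the job is handed in; nothing more can be done
33.925 0.7503976886963654 None
```

All three channels are packed in the pink lid and released, and I handed the job in at about 34 s of the 72 s allowed. `job.job_done()` gives no verdict, so the results below are my own checks.

**What I did:**
- **Channel a:** gripped by one leg, straightened, and slid against the far rim.
- **Channel b:** gripped by its outer leg and set flat beside a.
- **Channel c:** the tool can only point straight down, so c could not be gripped where it lay on the slope.
    - I pushed it along the ledge until about 37 mm overhung the end of the stand, then gripped the overhang corner to corner.
    - I let it settle flat on the mat, open side down, and gripped it again across its width.
    - I then lowered it over the inner legs of a and b.

**Last checks:**
- **Position:** in the wrist picture, c's top face and the leg ends of a and b were within about 3 mm of where they should project when fully home. By those checks the ends are lined up, and c is level and interlocked.
- **Released:** the gripper was about 200 mm clear, with no contact force.
- **Bystanders:** I moved nothing near the shoe, pen cup or paint bottle and saw no movement in the pictures, but I did not measure them again at the end.

**Checks that failed or disagreed:**
- One fit of the lid outline, from a single wrist picture, was poor, so I used the earlier good fit instead.
- Fits that included the side camera for c on the stand came out poor, so I relied on the wrist and scene cameras there. The wrist view alone put c about 7 mm too high.
- In the final scene view the network also reported the red and green look-alikes as channel c; I ignored those.

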